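Weigh the token pail on the crank hoist

TASK

Hang the lidded pail by its bail on the sprung double hook of the weighing hoist, let go and let it settle. Then take the loose crank, set its socket fully home on the hoist's square drive and let go of it. Finally take the crank by its free-spinning grip and wind it steadily clockwise (seen from above) until the pail hangs at least 40 mm clear of the counter, let go, and leave pail, crank and the other things on the counter in their places.

Things in the scene. Friction and masses are not known exactly. Their poses are not given: they have to be found in the camera images.
- pail: Closed aluminium token pail, 0.4 to 0.6 kg, 106 mm across, 104 mm high, loose on the counter. Origin: centre of its foot; z up. A stiff steel bail (does not fold) of 8 mm round bar stands over it, its straight top bar 96 mm long along the pail's y, centre line 184 mm above the foot.
- bail (a point): Middle of the pail's top bar (on its centre line). Pinch it here from above, fingers closing along the pail's x axis.
- hook_seat (a point): Midway between the two prongs of the double hook, where the middle of the bail's top bar comes to rest, its length along y. Axes are the hoist's: x from the prongs' tips towards the lift post, z up. Prongs: 8 mm round bars along x, 30 mm either side of here (52 mm free between them), dipped here. Height 0.21 to 0.22 m unloaded. Open above: lower the bar from above, gripper between the prongs.
- prong_tips (a point): Midway between the upturned tips of the prongs: 30 mm before the seat (hoist's -x), 24 mm above it, the least height at which the bar's centre line clears them. Bring the bail in from this open side: bar just over the tips, the pail's lid below the prongs. Behind the seat (+x) the prongs run back 85 mm to a guide frame, whose top stands 34 mm above the unloaded seat.
- hook (a joint): Dip of the sprung hook in m, 0 unloaded, grows downward, spring 140 N/m, damped (settles in about 1 s). The unwound hoist is so low that the hung pail may dip until its foot meets the counter again; that is expected.
- hoist: Weighing hoist fixed to the counter. Origin on the counter; x away from the robot, y left. In mm: drive axis at (0, -140), hook seat at (-5, 130). Foot bar 14 high, x 70 to 150, |y| under 205; gearbox 46 high, x -35 to 95, y -185 to -95; lift post and guide frame x 75 to 150, y 85 to 175.
- drive_seat (a point): On the drive's vertical axis, at the face (50 mm above the counter) on which the fitted crank's socket mouth rests. Axes as the hoist's. The drive is an upright 18 mm square, 22 mm tall, with a 6 mm cone on top (tip 28 mm above this point).
- drive (a joint): Turn of the square drive in rad, clockwise seen from above is positive and raises the lift by 30 mm per turn; it stays where it is left. At 0 the square's sides lie along the hoist's x and y. Stop at 15. It needs about 2 N at the grip.
- crank: Loose steel crank, 0.4 kg, standing on its hub. Origin: centre of the socket's mouth, under the hub; z up. Blind socket 21 mm square, 30 mm deep, sides along x and y: fits in four ways, about 10 degrees of play. Hub 34 mm square to height 30 mm; flat arm 26 mm wide, height 30 to 40 mm, from x = -58 to 87 mm; balance weight at x = -43 mm; upright grip at x = 75 mm.
- crank_boss (a point): Middle of the round boss on top of the crank's hub, 57 mm above the socket mouth, on its axis. Boss 30 mm diameter, 34 mm tall: take the crank here from above, fingers closing along the crank's y (across the arm).
- crank_grip: Black upright grip, 28 mm diameter, 70 mm tall, spins freely on a pin at the crank's x = 75 mm, y = 0. Origin: centre of its lower end, 42 mm above the socket mouth; its axis is the crank's z. It can be held with a fixed gripper heading while the crank is wound.
- detergent: White bottle, 76 mm diameter, 190 mm tall; leave in place. Origin at its foot.
- brush: Wooden scrub brush lying bristles down, 150 x 50 mm, 42 mm high; leave in place. Origin under its middle.
- cup: White mug, 76 mm diameter, 85 mm tall; leave in place. Origin at its foot.
Things that resemble listed ones, but are neither listed nor needed, are in the scene too. Leave any blue or purple look-alike of the pail alone.

How it is judged:
By the outcome, as a careful person would: the job done as asked, in the order asked, and still so for the second after the job is handed in, with the robot touching nothing.
It also fails if it takes over 72 s, if anything falls off the work surface, if the arm or the gripper's body presses on something with over 40 N, if the wrist force passes 120 N, or if a joint passes its speed limit or range.

ROBOT

A 7-joint arm with a two-finger parallel gripper is mounted at the origin on the work surface. World frame = base frame: x ahead of the robot, y to its left, z up, the work surface at z = 0. Lengths are in m, angles in rad, forces in N, time in s.
With the tool pointing down it reaches from about 0.4 to 0.85 m from the base axis. Payload 4.5 kg.
Tool frame: the origin (TCP) lies between the finger pads; the fingertips stand 11 mm ahead of it and the grasp point (between the pads) lies 8 mm behind it (r.nose_length is the distance from the TCP to the fingertips, in m); z points along the fingers, y is the line along which they close (so a half turn about z gives the same grasp; the last joint's range is limited). The gripper opens to 88 mm and grips with 3 to 60 N. Pads are 18 mm wide; open, the fingers measure 123 mm over their backs; the gripper's body (75 mm by 187 mm) begins 45 mm behind the grasp point.
Start: joints at [-1.076, 0.689, -0.195, 1.565, 0.157, 0.902, -0.215], TCP at [0.278, 0.56, 0.25] pointing down, gripper open.
Joint ranges: [-3.01, 3.01], [-0.46, 2.08], [-1.47, 1.51], [0.13, 2.56], [-1, 4.14], [0.04, 2.09], [-2.66, 2.66]. Speed limits (rad/s): [2.57, 2.57, 3.14, 3.14, 3.14, 3.14, 3.14].

INTERFACE

Orientations are given as a unit quaternion [x, y, z, w].
In Python, from plant import get_state, snapshot, camera_model, r gives the robot as it stands.
- The arm moves only by the shell command python3 -m inch 'ROWS' [FORCE]. ROWS is text: rows parted by semicolons, each of 7 numbers parted by spaces: the opening, from -1 (shut) to 1 (fully open), then the shift along the tool's x, y, z in m, then the turn, a rotation vector about the tool's x, y, z in rad. A call has 1 to 20 rows; each row shifts and turns the commanded pose from where the row before left it, along the tool's axes as they then stand; what a row does not reach is not made up. A row lasts 1/12 s, in which the tool goes at most 41.7 mm and 7.16 degrees, less where a joint would pass 70% of its speed; a pose out of reach is approached as far as the arm can. A call is refused whole if a number of a shift passes 0.0417 or a number of a turn 0.125, either way. A call with a gripper value outside its range is refused whole. The fingers move at their own pace and stop on an object; FORCE is the grip in N (left out, the last holds). Time passes only in rows, so rows that do not move let the fingers close. It gives the time, the measured TCP pose, the force, the opening and the grip force at its end, in the units of the state.
- get_state(): the state, without advancing time (a new reading comes with each control period).
- snapshot(name): name is "side" or "top" or "wrist"; returns (picture, depth): 400x640x3 uint8, red, green, blue; 400x640 float32, m along the optical axis (not along the pixel's ray), 0 where there is no reading.
- camera_model(name): a dict with "intrinsics" (3x3 intrinsics, pixels), "view" (4x4, takes a point from world to camera coordinates). Camera axes: x right, y down, z forward; pixel columns grow to the right and rows downward; lengths in m; the calibration is good to about 2 mm. The wrist camera is an equidistant fisheye: a pixel r from the principal point sees the ray r / f radians off the axis. A picture is of the moment at which its call begins: read the wrist's pose just before it. camera_model takes no time and is no camera call; for the wrist camera it gives the pose at the moment of the call.
- r.finish_job(): hands the job in; it is judged then, once.
The state is a dict: "clock": time; "q": joint angles; "qd": joint speeds; "joint_torque": joint torques, N m; "tool_pos": TCP position; "eef_rot": TCP orientation; "contact_force": force on the tool from outside, world axes, zero at the start; "moment": the same for the moment, N m; "opening": opening from 0.0 (shut) to 1.0 (fully open); "finger_force": force on a finger pad.
Only numpy, scipy, OpenCV 4.12 (cv2) and the standard library are available. Lean on these libraries where they do the work, as an engineer would, in place of code of your own. Each camera call takes 0.05 s, during which the arm holds its last target. There are 200 camera calls.

## Working session

There is one attempt and no reset: what is moved stays moved. The work goes in short steps, Python scripts to look and compute and a shell command to move; the robot and the scene stay as the last step left them, time stands still between calls to the robot, and variables do not carry over. Pictures are saved under pics/ and viewed, at most 10 in all, crops included, and the job is handed in when it is done.

```bash
mkdir -p pics; ls
python3 - <<'E'
from plant import *
import cv2,numpy as np
s=get_state();print(s)
for n in("side","top"):
    p,d=snapshot(n);np.savez(f"pics/{n}0.npz",p=p,d=d);cv2.imwrite(f"pics/{n}0.png",p[:,:,::-1]);m=camera_model(n);print(n,m)
E
```

```text
pics
{'clock': 0.0, 'q': array([-1.07617371,  0.68997019, -0.19453342,  1.56635241,  0.15733029,
        0.90248291, -0.21511229]), 'qd': array([ 1.74936281e-05, -6.44718577e-04, -1.16630087e-03,  7.58647578e-05,
       -8.97533230e-04,  1.43928926e-03, -1.43519855e-04]), 'joint_torque': array([ 5.06412161e-04, -5.27562153e+01, -1.26673780e+00, -1.53431565e+01,
       -5.26941021e-02,  6.61400918e-03,  1.48907893e-04]), 'tool_pos': array([0.27769619, 0.55923705, 0.24891688]), 'eef_rot': array([ 2.28325836e-01,  9.73584351e-01, -8.97877192e-04, -1.37238378e-04]), 'contact_force': array([0.14202531, 0.50891264, 0.74898766]), 'moment': array([-0.01735999, -0.01205048, -0.02251286]), 'finger_force': 0.0, 'opening': 1.001174058876895}
side {'intrinsics': array([[406.88631134,   0.        , 317.80615188],
       [  0.        , 406.88631134, 203.18269542],
       [  0.        ,   0.        ,   1.        ]]), 'view': array([[ 0.92811764, -0.37180003, -0.01903665, -0.51841527],
       [-0.24934266, -0.58283079, -0.77339285,  0.21747026],
       [ 0.27645234,  0.7225462 , -0.63364114,  1.12637761],
       [ 0.        ,  0.        ,  0.        ,  1.        ]])}
top {'intrinsics': array([[389.79200138,   0.        , 318.33459157],
       [  0.        , 389.79200138, 196.24265338],
       [  0.        ,   0.        ,   1.        ]]), 'view': array([[-0.00155542, -0.99998623, -0.00501131, -0.06867289],
       [-0.9835315 ,  0.00243549, -0.18072041,  0.53186899],
       [ 0.18073013,  0.00464769, -0.98352174,  1.32599213],
       [ 0.        ,  0.        ,  0.        ,  1.        ]])}
```

View pics/top0.png

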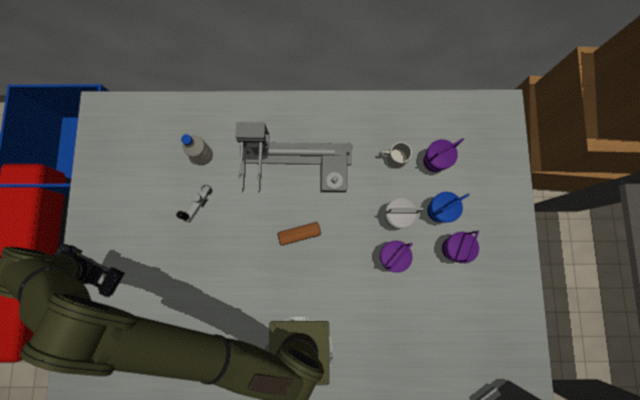

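View pics/side0.png

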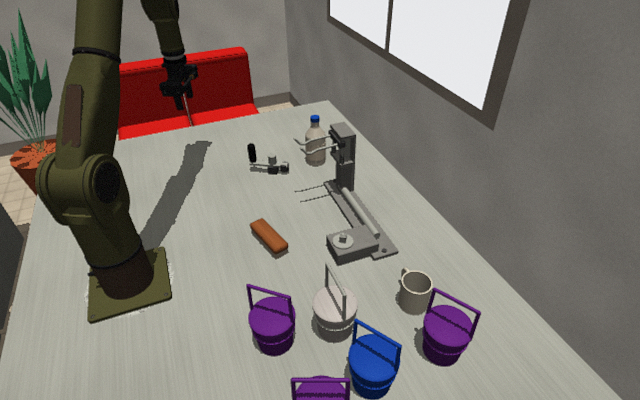

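The top view shows these pails: aluminium at (401,213), blue at (445,208), purple at (441,155), (396,256) and (461,247). The cup is at (399,153). In the side view the aluminium pail is at (335,312), purple at (272,322), (447,330) and (320,390), and blue at (373,362). I choose the aluminium one at top (401,213). The crank is at top (195,203), with its black grip at (183,215). The hoist's hook is at (252,175) and its drive at (335,180).

```bash
cat > h.py <<'E'
import numpy as np,cv2
from plant import *
def world(n,d,m=None):
    m=m or camera_model(n);K=m["intrinsics"];V=np.linalg.inv(m["view"])
    v,u=np.mgrid[:d.shape[0],:d.shape[1]]
    x=(u-K[0,2])/K[0,0];y=(v-K[1,2])/K[1,1]
    P=np.stack([x*d,y*d,d,np.ones_like(d)],-1)@V.T
    P=P[...,:3];P[d==0]=np.nan;return P
def ray(n,u,v,z,m=None):  # pinhole pixel -> plane z
    m=m or camera_model(n);K=m["intrinsics"];V=np.linalg.inv(m["view"])
    r=V[:3,:3]@[(u-K[0,2])/K[0,0],(v-K[1,2])/K[1,1],1];o=V[:3,3]
    return o+r*(z-o[2])/r[2]
def box(W,x,y,z):
    return (W[...,0]>x[0])&(W[...,0]<x[1])&(W[...,1]>y[0])&(W[...,1]<y[1])&(W[...,2]>z[0])&(W[...,2]<z[1])
def desc(W,m):
    p=W[m]
    if len(p)<3: return len(p)
    c=np.median(p,0);r=cv2.minAreaRect((p[:,:2]*1000).astype(np.float32))
    return len(p),c.round(4),"rect",np.round(r[0],1),np.round(r[1],1),round(r[2],1)
E
python3 - <<'E'
from h import *
T=np.load("pics/top0.npz");S=np.load("pics/side0.npz")
WT=world("top",T["d"]);WS=world("side",S["d"])
for nm,u,v in[("pail",401,213),("crank",195,203),("hook",252,175),("drive",335,180),("brush",298,233),("cup",399,153),("det",195,150)]:
    print(nm,ray("top",u,v,0.05).round(3), WT[v,u].round(3))
c=ray("top",401,213,.1)
for n,W in(("top",WT),("side",WS)):
    print(n,"table z",np.nanmedian(W[...,2]))
    print(" bail",desc(W,box(W,(c[0]-.07,c[0]+.07),(c[1]-.07,c[1]+.07),(.165,.21))))
    print(" lid",desc(W,box(W,(c[0]-.07,c[0]+.07),(c[1]-.07,c[1]+.07),(.08,.12))))
    k=ray("top",195,203,.05)
    for z in((.06,.09),(.09,.13),(.025,.05)): print(" crank",z,desc(W,box(W,(k[0]-.1,k[0]+.1),(k[1]-.09,k[1]+.1),z)))
    k=ray("top",252,170,.21)
    print(" hook",desc(W,box(W,(k[0]-.09,k[0]+.03),(k[1]-.07,k[1]+.07),(.17,.25))))
    k=ray("top",335,180,.06)
    print(" drive",desc(W,box(W,(k[0]-.09,k[0]+.09),(k[1]-.07,k[1]+.07),(.062,.12))))
    print(" gbox",desc(W,box(W,(k[0]-.12,k[0]+.12),(k[1]-.09,k[1]+.09),(.035,.052))))
I=T["p"][:,:,::-1]
a=cv2.resize(I[110:230,165:365],None,fx=4,fy=4,interpolation=cv2.INTER_CUBIC)
cv2.imwrite("pics/c1.png",a)
a=cv2.resize(I[120:280,360:490],None,fx=3,fy=3,interpolation=cv2.INTER_CUBIC)
b=cv2.resize(S["p"][250:400,240:420,::-1],None,fx=2,fy=2)
b=cv2.copyMakeBorder(b,0,a.shape[0]-b.shape[0],0,0,0)
cv2.imwrite("pics/c2.png",np.hstack([a,b]))
E
```

```text
pail [ 0.471 -0.358  0.05 ] [ 0.464 -0.347  0.104]
crank [0.508 0.364 0.05 ] [0.511 0.368 0.037]
hook [0.609 0.166 0.05 ] [ 0.622  0.176 -0.003]
drive [ 0.59  -0.129  0.05 ] [ 0.584 -0.128  0.075]
brush [0.402 0.001 0.05 ] [0.403 0.001 0.044]
cup [ 0.689 -0.36   0.05 ] [ 0.703 -0.37   0.002]
det [0.702 0.375 0.05 ] [0.676 0.346 0.135]
top table z -0.0031208956998303172
 bail (100, array([ 0.465 , -0.3479,  0.1853]), 'rect', array([ 465. , -348.8]), array([103.9,   7.2]), 89.7)
 lid (691, array([ 0.4604, -0.3474,  0.1022]), 'rect', array([ 466.1, -348.8]), array([103.1, 104. ]), 26.2)
 crank (0.06, 0.09) (85, array([0.5193, 0.3597, 0.0726]), 'rect', array([491. , 370.4]), array([ 27.7, 100.9]), 66.6)
 crank (0.09, 0.13) (63, array([0.4597, 0.3915, 0.1074]), 'rect', array([460.3, 395.5]), array([23.8, 26.7]), 1.3)
 crank (0.025, 0.05) (253, array([0.5134, 0.3528, 0.0376]), 'rect', array([513.6, 363.1]), array([ 32.5, 145.8]), 58.4)
 hook (92, array([0.5894, 0.1695, 0.2116]), 'rect', array([586.4, 143.6]), array([67., 61.]), 88.7)
 drive (26, array([ 0.5876, -0.1247,  0.0721]), 'rect', 
[... 394 characters left out ...]
([105. , 104.3]), 62.9)
 crank (0.06, 0.09) (100, array([0.4664, 0.3805, 0.0707]), 'rect', array([487.4, 373.5]), array([ 29.5, 102. ]), 57.7)
 crank (0.09, 0.13) (53, array([0.4537, 0.3884, 0.1031]), 'rect', array([457.1, 391.2]), array([27.5, 26.7]), 15.6)
 crank (0.025, 0.05) (233, array([0.5093, 0.3501, 0.0361]), 'rect', array([508.2, 361. ]), array([ 37.6, 146.1]), 57.4)
 hook (119, array([0.581 , 0.1186, 0.212 ]), 'rect', array([583.1, 142.5]), array([72.8, 62.8]), 87.8)
 drive (43, array([ 0.5829, -0.1293,  0.07  ]), 'rect', array([ 585.3, -125.4]), array([18.9, 19.6]), 63.6)
 gbox (1115, array([ 0.6228, -0.1314,  0.0436]), 'rect', array([ 626. , -106.5]), array([133.5, 155.1]), 89.4)
```

View pics/c1.png

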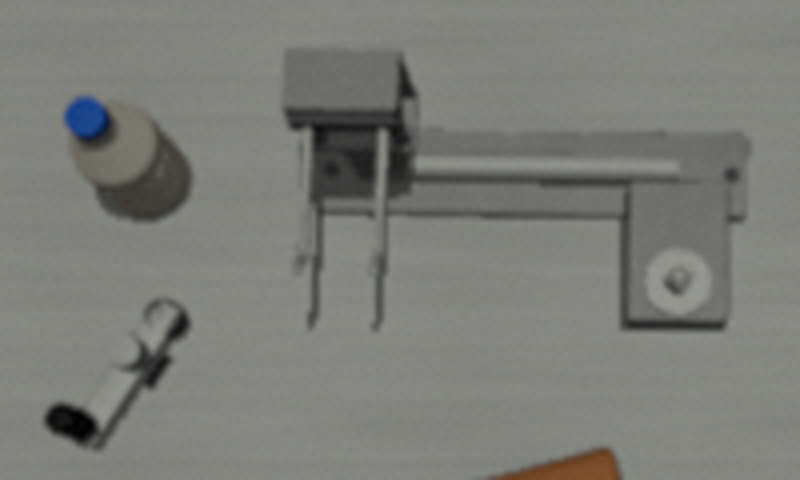

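View pics/c2.png

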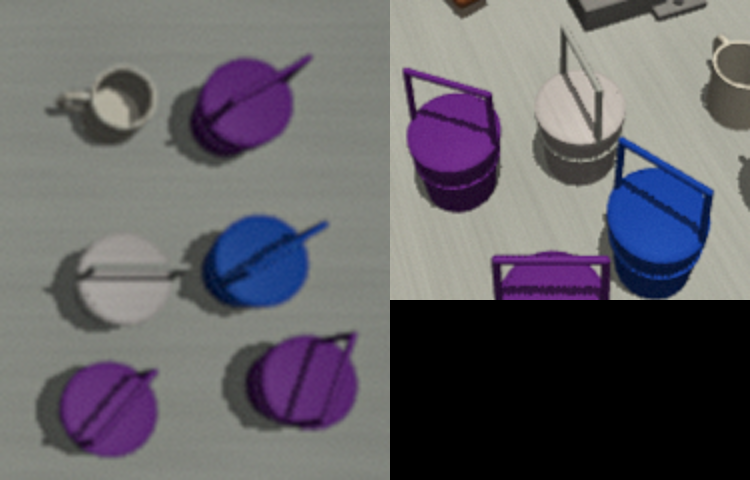

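Top crop: drive cone at (678,280), prongs at x = 305 and 382 with tips near y = 265, crank boss at (135,350), weight at (165,320) and grip at (70,420). The close crop confirms the aluminium pail: lid at (125,280), bail running left to right in the image, which is world y. Next is the hook profile, with the first motion alongside it.

```bash
python3 - <<'E'
from h import *
for n in("top","side"):
    D=np.load(f"pics/{n}0.npz");W=world(n,D["d"])
    m=box(W,(.53,.68),(.09,.2),(.18,.26));p=W[m]
    for y0 in(.113,.174):
        q=p[abs(p[:,1]-y0)<.012]
        print(n,y0,[(round(a,3),len(s),*np.median(s[:,1:],0).round(3)) for a in np.arange(.54,.68,.01) for s in[q[abs(q[:,0]-a)<.005]] if len(s)])
E
python3 -m inch '1 0 0.0 -0.02 0 0 0;1 0 -0.03 -0.01 0 0 0.1;1 -0.02 -0.035 0 0 0 0.1;1 -0.02 -0.03 0 0 0 0.1;1 -0.02 -0.03 0 0 0 0.1;1 -0.02 -0.03 0 0 0 0.1'
```

```text
top 0.113 [(np.float64(0.56), 8, np.float64(0.114), np.float64(0.229)), (np.float64(0.57), 5, np.float64(0.113), np.float64(0.221)), (np.float64(0.58), 6, np.float64(0.114), np.float64(0.208)), (np.float64(0.59), 9, np.float64(0.113), np.float64(0.209)), (np.float64(0.6), 9, np.float64(0.113), np.float64(0.211)), (np.float64(0.61), 7, np.float64(0.115), np.float64(0.217)), (np.float64(0.62), 10, np.float64(0.113), np.float64(0.216)), (np.float64(0.63), 9, np.float64(0.113), np.float64(0.218)), (np.float64(0.64), 9, np.float64(0.114), np.float64(0.214)), (np.float64(0.65), 9, np.float64(0.113), np.float64(0.217)), (np.float64(0.66), 8, np.float64(0.114), np.float64(0.216)), (np.float64(0.67), 14, np.float64(0.112), np.float64(0.221)), (np.float64(0.68), 16, np.float64(0.112), np.float64(0.227))]
top 0.174 [(np.float64(0.56), 8, np.float64(0.174), np.float64(0.229)), (np.float64(0.57), 6, np.float64(0.174), np.float64(0.216)), (np.float64(0.58), 6, np.float64(0.174), np.float64(0.21)), (np.float64(0.59), 8, np.float64(0.173), np.float64(0.209)), (np.float64(0.6), 11, np.float64(0.173),
[... 1689 characters left out ...]
.209)), (np.float64(0.6), 9, np.float64(0.173), np.float64(0.211)), (np.float64(0.61), 9, np.float64(0.172), np.float64(0.214)), (np.float64(0.62), 8, np.float64(0.171), np.float64(0.215)), (np.float64(0.63), 6, np.float64(0.171), np.float64(0.216)), (np.float64(0.64), 7, np.float64(0.173), np.float64(0.213)), (np.float64(0.65), 8, np.float64(0.171), np.float64(0.217)), (np.float64(0.66), 8, np.float64(0.171), np.float64(0.216)), (np.float64(0.67), 22, np.float64(0.173), np.float64(0.22)), (np.float64(0.68), 15, np.float64(0.173), np.float64(0.24))]
clock: 0.6
tool_pos: [0.2446, 0.3842, 0.2796]
eef_rot: [0.465, 0.885, -0.0, 0.0]
contact_force: [0.3, 0.8, 0.3]
opening: 0.999
finger_force: 0.0
```

```bash
cat > go.py <<'E'
import sys
from h import *
from scipy.spatial.transform import Rotation as R
# go.py x y z [yaw deg of tool y]: displacement in tool axes and turn still needed (tilt included)
s=get_state();Q=R.from_quat(s["eef_rot"]);t=np.array([float(a) for a in sys.argv[1:4]])
d=t-s["tool_pos"];c=Q.as_matrix()
if len(sys.argv)>4:
    a=np.radians(float(sys.argv[4]));y=np.array([np.cos(a),np.sin(a),0]);z=np.array([0,0,-1.]);x=np.cross(y,z)
    G=np.c_[x,y,z];print("turn",(Q.inv()*R.from_matrix(G)).as_rotvec().round(4),"shift in target axes",(G.T@d).round(4))
print("pos",s["tool_pos"].round(4),"shift in tool axes",(c.T@d).round(4),"yaw",np.degrees(np.arctan2(c[1,1],c[0,1])).round(2),"F",s["contact_force"].round(1),"t",s["clock"])
E
python3 -m inch '0.5 0 0.02 0 0 0 0.12;0.5 -0.01 0.03 0 0 0 0.12;0.5 -0.02 0.03 0 0 0 0.12;0.5 -0.03 0.03 0 0 0 0.12;0.5 -0.03 0.03 0 0 0 0.12;0.5 -0.03 0.03 0 0 0 0;0.5 -0.03 0.02 0 0 0 0;0.5 -0.035 0.015 0 0 0 0;0.5 -0.035 0.01 0 0 0 0;0.5 -0.035 0 0 0 0 0;0.5 -0.035 0 0 0 0 0;0.5 -0.035 0 0 0 0 0;0.5 -0.035 0 0 0 0 0'; python3 go.py .4635 -.3487 .185 0
```

```text
clock: 1.68
tool_pos: [0.4727, 0.0784, 0.2795]
eef_rot: [0.704, 0.711, -0.0, -0.0]
contact_force: [1.4, -0.1, -0.0]
opening: 0.752
finger_force: 0.0
turn [-0.0007  0.0001  0.0101] shift in target axes [-0.4271 -0.0092  0.0945]
pos [0.4727 0.0784 0.2795] shift in tool axes [-0.4269 -0.0134  0.0945] yaw 0.58 F [ 1.4 -0.1 -0. ] t 1.6833
```

```bash
python3 -m inch '0.5 -0.037 -0.001 0 0 0 0.01;0.5 -0.037 -0.001 0 0 0 0;0.5 -0.037 -0.001 0 0 0 0;0.5 -0.037 -0.001 0 0 0 0;0.5 -0.037 -0.001 0 0 0 0;0.5 -0.037 -0.001 0 0 0 0;0.5 -0.037 -0.001 0 0 0 0;0.5 -0.037 -0.001 0 0 0 0;0.5 -0.037 -0.001 0 0 0 0;0.5 -0.037 0 0 0 0 0;0.5 -0.03 0 0 0 0 0;0.5 -0.02 0 0.02 0 0 0;0.5 -0.006 0 0.02 0 0 0;0.5 0 0 0 0 0 0;0.5 0 0 0 0 0 0'; python3 go.py .4635 -.3487 .183 0
python3 - <<'E'
from h import *
m=camera_model("wrist");p,d=snapshot("wrist");np.savez("pics/w1.npz",p=p,d=d,**m);cv2.imwrite("pics/w1.png",p[:,:,::-1]);print(m)
E
```

```text
clock: 2.93
tool_pos: [0.4637, -0.3451, 0.2387]
eef_rot: [0.707, 0.707, -0.0, -0.002]
contact_force: [0.9, -0.4, -0.6]
opening: 0.754
finger_force: 0.0
turn [-0.0027 -0.0024 -0.0003] shift in target axes [-0.0036 -0.0002  0.0557]
pos [ 0.4637 -0.3451  0.2387] shift in tool axes [-0.0037 -0.0001  0.0557] yaw -0.02 F [ 0.9 -0.4 -0.6] t 2.9333
{'intrinsics': array([[309.70691629,   0.        , 319.31976786],
       [  0.        , 309.70691629, 205.70749505],
       [  0.        ,   0.        ,   1.        ]]), 'view': array([[ 9.99999074e-01,  5.04383449e-04, -1.26408238e-03,
        -4.62509053e-01],
       [ 8.75771896e-04, -9.49429757e-01,  3.13978295e-01,
        -3.67594134e-01],
       [-1.04179197e-03, -3.13979111e-01, -9.49429319e-01,
         2.73403895e-01],
       [ 0.00000000e+00,  0.00000000e+00,  0.00000000e+00,
         1.00000000e+00]])}
```

View pics/w1.png

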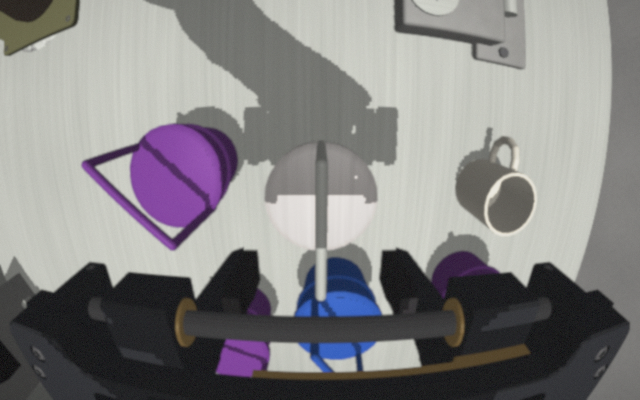

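The silver bail's bar is at column 321, upright in the image and midway between the fingers at about 240 and 400. No other bail is in the fingers' way. Descend and grasp.

```bash
python3 -m inch '0.5 -0.0035 0 0.02 0 0 0;0.5 0 0 0.02 0 0 0;0.5 0 0 0.015 0 0 0;0.5 0 0 0 0 0 0;-1 0 0 0 0 0 0;-1 0 0 0 0 0 0;-1 0 0 0 0 0 0;-1 0 0 0 0 0 0;-1 0 0 0 0 0 0;-1 0 0 0 0 0 0' 40; python3 go.py .4635 -.3487 .183 0
```

```text
clock: 3.82
tool_pos: [0.4648, -0.3496, 0.1852]
eef_rot: [0.707, 0.707, 0.0, 0.0]
contact_force: [-0.5, -1.1, -0.1]
opening: 0.321
finger_force: 0.0
turn [ 0.0008  0.0004 -0.0001] shift in target axes [ 0.0009 -0.0013  0.0022]
pos [ 0.4648 -0.3496  0.1852] shift in tool axes [ 0.0009 -0.0013  0.0022] yaw -0.0 F [-0.5 -1.1 -0.1] t 3.8167
```

```bash
python3 -m inch '-1 0 0 0 0 0 0;-1 0 0 0 0 0 0;-1 0 0 0 0 0 0;-1 0 0 0 0 0 0;-1 0 0 0 0 0 0;-1 0 0 0 0 0 0;-1 0 0 -0.01 0 0 0;-1 0 0 -0.02 0 0 0;-1 0 0 -0.02 0 0 0;-1 0 0 -0.015 0 0 0;-1 0 0 0 0 0 0;-1 0 0 0 0 0 0;-1 0 0 0 0 0 0'; python3 go.py .4635 .143 .25 0
```

```text
clock: 4.9
tool_pos: [0.4636, -0.3487, 0.2486]
eef_rot: [0.707, 0.707, -0.0, -0.001]
contact_force: [-0.7, 0.6, -6.1]
opening: 0.074
finger_force: 40.0
turn [-0.0022 -0.0016  0.0002] shift in target axes [ 4.917e-01 -1.000e-04 -1.400e-03]
pos [ 0.4636 -0.3487  0.2486] shift in tool axes [ 4.917e-01 -1.000e-04 -6.000e-04] yaw 0.01 F [-0.7  0.6 -6.1] t 4.9
```

```bash
python3 -m inch '-1 0.008 0 0 0 0 0;-1 0.016 0 0 0 0 0;-1 0.024 0 0 0 0 0;-1 0.03 0 0 0 0 0;-1 0.03 0 0 0 0 0;-1 0.03 0 0 0 0 0;-1 0.03 0 0 0 0 0;-1 0.03 0 0 0 0 0;-1 0.03 0 0 0 0 0;-1 0.03 0 0 0 0 0;-1 0.03 0 0 0 0 0;-1 0.03 0 0 0 0 0;-1 0.03 0 0 0 0 0;-1 0.03 0 0 0 0 0;-1 0.03 0 0 0 0 0;-1 0.03 0 0 0 0 0;-1 0.024 0 0 0 0 0;-1 0.018 0 0 0 0 0;-1 0.012 0 0 0 0 0'
python3 -m inch '-1 0 0 0 0 0 0;-1 0 0 0 0 0 0;-1 0 0 0 0 0 0;-1 0 0 0 0 0 0;-1 0 0 0 0 0 0;-1 0 0 0 0 0 0'; python3 go.py .4635 .143 .25 0
python3 - <<'E'
from h import *
for n in("top","side"):
    p,d=snapshot(n);np.savez(f"pics/{n}1.npz",p=p,d=d);W=world(n,d)
    print(n," bail",desc(W,box(W,(.43,.50),(.08,.22),(.22,.26))))
    print(n," lid",desc(W,box(W,(.39,.53),(.08,.22),(.10,.19))))
p=np.load("pics/side1.npz")["p"]
cv2.imwrite("pics/s1.png",cv2.resize(p[80:280,150:450,::-1],None,fx=2.6,fy=2.6))
E
```

```text
clock: 6.48
tool_pos: [0.4633, 0.1457, 0.2489]
eef_rot: [0.706, 0.708, -0.0, -0.001]
contact_force: [-0.0, 0.5, -4.8]
opening: 0.075
finger_force: 40.0
clock: 6.98
tool_pos: [0.4646, 0.1416, 0.2498]
eef_rot: [0.708, 0.706, -0.0, 0.0]
contact_force: [0.4, 0.2, -5.2]
opening: 0.078
finger_force: 40.0
turn [ 0.0001  0.0002 -0.0018] shift in target axes [ 0.0014 -0.0011 -0.0002]
pos [0.4646 0.1416 0.2498] shift in tool axes [ 0.0014 -0.0011 -0.0002] yaw -0.1 F [ 0.4  0.2 -5.2] t 6.9833
top  bail (34, array([0.4655, 0.1006, 0.2499]), 'rect', array([465.4, 106. ]), array([32.4,  6.6]), 88.7)
top  lid (385, array([0.4498, 0.1171, 0.1664]), 'rect', array([455.6, 126.8]), array([ 70.3, 104.3]), 54.8)
side  bail (124, array([0.4602, 0.1295, 0.2494]), 'rect', array([464.4, 121.1]), array([33.1, 64.2]), 17.6)
side  lid (950, array([0.4542, 0.1125, 0.1632]), 'rect', array([459.9, 139. ]), array([103.5, 105.8]), 60.1)
```

View pics/s1.png

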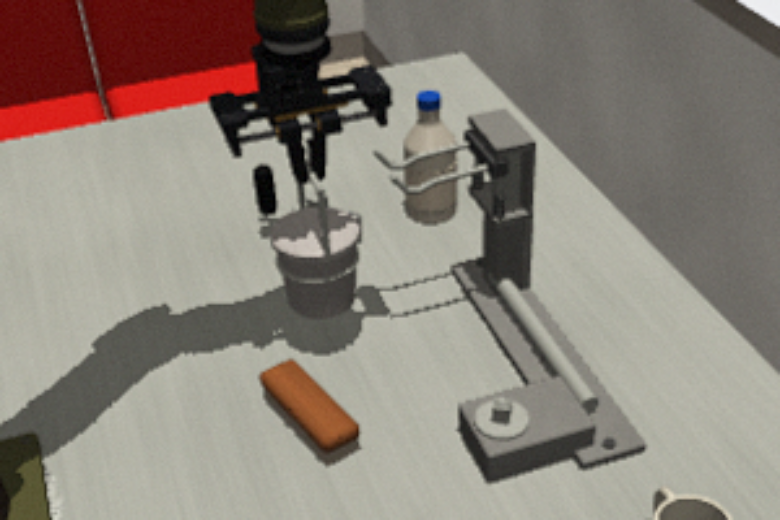

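The pail hangs level in the hand. Its lid (165 mm) is below the prongs and its bar (about 248 mm) is above the tips, at (375,155) and (395,185) in the picture. Carry it in along +x.

```bash
python3 -m inch '-1 0.0015 0.007 0 0 0 0;-1 0 0.015 0 0 0 0;-1 0 0.02 0 0 0 0;-1 0 0.02 0 0 0 0;-1 0 0.02 0 0 0 0;-1 0 0.02 0 0 0 0;-1 0 0.012 0 0 0 0;-1 0 0.006 0 0 0 0;-1 0 0 0 0 0 0;-1 0 0 0 0 0 0;-1 0 0 0 0 0 0;-1 0 0 0 0 0 0'; python3 go.py .585 .143 .213 0
python3 - <<'E'
from h import *
for n in("top","side"):
    p,d=snapshot(n);np.savez(f"pics/{n}2.npz",p=p,d=d);W=world(n,d)
    print(n," bail",desc(W,box(W,(.56,.62),(.08,.22),(.235,.26))))
E
```

```text
clock: 8.08
tool_pos: [0.5833, 0.1443, 0.2496]
eef_rot: [0.707, 0.707, -0.001, -0.001]
contact_force: [-0.2, 0.3, -5.6]
opening: 0.074
finger_force: 40.0
turn [-0.0017  0.      0.0006] shift in target axes [-0.0013  0.0017  0.0366]
pos [0.5833 0.1443 0.2496] shift in tool axes [-0.0013  0.0018  0.0366] yaw 0.04 F [-0.2  0.3 -5.6] t 8.0833
top  bail (19, array([0.5831, 0.1013, 0.2479]), 'rect', array([584.3, 104.5]), array([23.2,  5.6]), 81.9)
side  bail (110, array([0.5789, 0.1329, 0.2498]), 'rect', array([573.1, 123.5]), array([54.3, 40. ]), 68.4)
```

```bash
python3 -m inch '-1 0 0.0015 0.008 0 0 0;-1 0 0 0.01 0 0 0;-1 0 0 0.008 0 0 0;-1 0 0 0.006 0 0 0;-1 0 0 0.004 0 0 0;-1 0 0 0.004 0 0 0;-1 0 0 0.003 0 0 0;-1 0 0 0 0 0 0;-1 0 0 0 0 0 0'; python3 go.py .585 .143 .213 0
```

```text
clock: 8.93
tool_pos: [0.5861, 0.1441, 0.2068]
eef_rot: [0.707, 0.707, 0.0, 0.0]
contact_force: [-1.3, 0.0, -3.9]
opening: 0.073
finger_force: 40.0
turn [ 0.0003 -0.0001 -0.    ] shift in target axes [-0.0011 -0.0011 -0.0062]
pos [0.5861 0.1441 0.2068] shift in tool axes [-0.0011 -0.0011 -0.0062] yaw -0.0 F [-1.3  0.  -3.9] t 8.9333
```

```bash
python3 -m inch '-1 0 -0.001 0.003 0 0 0;-1 0 0 0.002 0 0 0;-1 0 0 0 0 0 0;0 0 0 0 0 0 0;0 0 0 0 0 0 0;0 0 0 0 0 0 0;0 0 0 0 0 0 0;0 0 0 0 0 0 0;0 0 0 0 0 0 0;0 0 0 -0.01 0 0 0;0 0 0 -0.02 0 0 0;0 0 0 -0.03 0 0 0;0 0 0 -0.03 0 0 0;0 0 -0.02 -0.02 0 0 0;0 0.02 -0.02 0 0 0 0;0 0.02 -0.02 0 0 0 0;0 0.02 -0.02 0 0 0 0;0 0.02 0 0 0 0 0'; python3 go.py .5235 .3545 .25 59
python3 - <<'E'
from h import *
for n in("top","side"):
    p,d=snapshot(n);np.savez(f"pics/{n}3.npz",p=p,d=d);W=world(n,d)
    print(n," bail",desc(W,box(W,(.56,.62),(.08,.21),(.17,.20))))
    print(n," lid",desc(W,box(W,(.51,.66),(.07,.22),(.09,.125))))
I=np.load("pics/side3.npz")["p"];J=np.load("pics/top3.npz")["p"]
f=lambda a:cv2.resize(a,None,fx=2.6,fy=2.6)
cv2.imwrite("pics/v3.png",np.vstack([f(I[80:200,180:480,::-1]),f(J[110:220,160:460,::-1])])[:598])
E
```

```text
clock: 10.43
tool_pos: [0.5012, 0.225, 0.3128]
eef_rot: [0.707, 0.708, -0.001, -0.001]
contact_force: [-1.1, -1.8, -0.8]
opening: 0.5
finger_force: 0.0
turn [-0.0024 -0.0019 -1.0281] shift in target axes [0.0475 0.1225 0.0628]
pos [0.5012 0.225  0.3128] shift in tool axes [0.1294 0.0227 0.0628] yaw 0.1 F [-1.1 -1.8 -0.8] t 10.4333
top  bail (169, array([0.5863, 0.1453, 0.1844]), 'rect', array([589.6, 149.9]), array([ 59.2, 101.5]), 0.0)
top  lid (589, array([0.5775, 0.1505, 0.1014]), 'rect', array([586.1, 149.9]), array([102.5, 103.4]), 61.7)
side  bail (152, array([0.5814, 0.1503, 0.1827]), 'rect', array([589.9, 149. ]), array([103.5,  59. ]), 89.5)
side  lid (509, array([0.5769, 0.1406, 0.1007]), 'rect', array([579.8, 147.4]), array([101.1, 103.9]), 61.9)
```

View pics/v3.png

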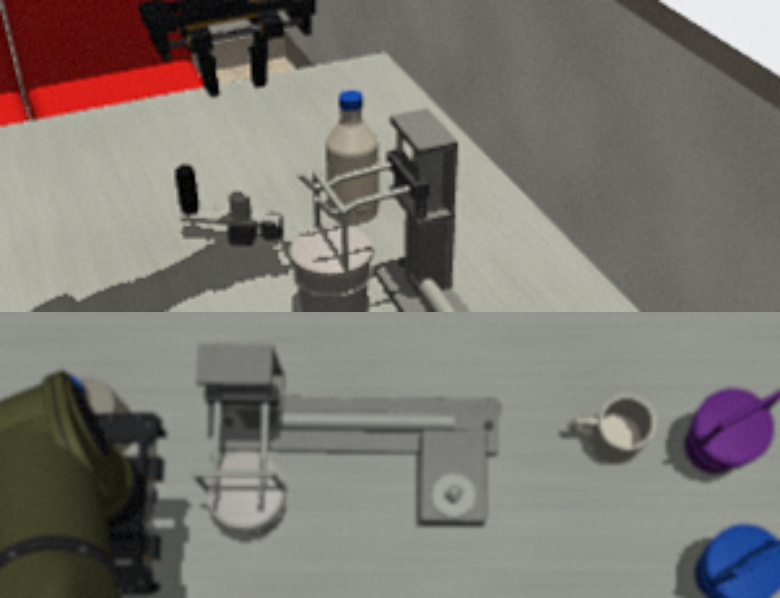

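The pail hangs on both prongs with its foot on the counter, as expected. In the side crop the crank shows its grip at (187,188), boss at (240,205) and weight at (272,228). Refine the crank from the stored views, and move towards it meanwhile.

```bash
python3 - <<'E'
from h import *
for n in("top","side"):
    D=np.load(f"pics/{n}0.npz");W=world(n,D["d"])
    b=desc(W,box(W,(.49,.56),(.32,.39),(.064,.082)));g=desc(W,box(W,(.42,.49),(.36,.43),(.10,.13)));print(n,"boss",b,"grip",g)
    v=g[3]-b[3];print(np.degrees(np.arctan2(v[1],v[0])),np.hypot(*v))
E
python3 -m inch '0.5 0.01 0.005 0.005 0 0 -0.12;0.5 0.01 0.01 0.005 0 0 -0.12;0.5 0.01 0.01 0.005 0 0 -0.12;0.5 0.01 0.01 0.005 0 0 -0.12;0.5 0.01 0.01 0.005 0 0 -0.12;0.5 0.01 0.01 0.005 0 0 -0.12;0.5 0.005 0.015 0.005 0 0 -0.12;0.5 0.005 0.015 0.005 0 0 -0.12;0.5 0 0.01 0.005 0 0 -0.07;0.5 0 0 0 0 0 0;0.5 0 0 0 0 0 0'; python3 go.py .5235 .3545 .15 59
```

```text
top boss (57, array([0.5247, 0.3553, 0.0721]), 'rect', array([524. , 355.3]), array([25. , 27.5]), 3.6) grip (55, array([0.4608, 0.3936, 0.1089]), 'rect', array([460.3, 395.5]), array([23.8, 26.7]), 1.3)
147.74466493470936 75.32416610889229
side boss (37, array([0.5189, 0.3528, 0.07  ]), 'rect', array([519.5, 352.9]), array([27.9, 24.8]), 48.9) grip (34, array([0.4544, 0.3905, 0.1064]), 'rect', array([457.8, 391.5]), array([26. , 26.5]), 15.6)
147.96958222628865 72.77946138849889
clock: 11.45
tool_pos: [0.5594, 0.3325, 0.2666]
eef_rot: [0.269, 0.963, -0.001, 0.0]
contact_force: [0.0, 0.0, -0.5]
opening: 0.749
finger_force: 0.0
turn [-0.0011  0.0004 -0.0031] shift in target axes [0.0421 0.0003 0.1166]
pos [0.5594 0.3325 0.2666] shift in tool axes [0.0421 0.0003 0.1165] yaw 58.82 F [ 0.   0.  -0.5] t 11.45
```

```bash
python3 -m inch '0.5 0.015 0 0.02 0 0 0.014;0.5 0.015 0 0.03 0 0 0;0.5 0.013 0 0.03 0 0 0;0.5 0 0 0.03 0 0 0;0.5 0 0 0.006 0 0 0;0.5 0 0 0 0 0 0;0.5 0 0 0 0 0 0'; python3 go.py .522 .354 .052 58
python3 - <<'E'
from h import *
m=camera_model("wrist");p,d=snapshot("wrist");np.savez("pics/w2.npz",p=p,d=d,**m);cv2.imwrite("pics/w2.png",p[:,:,::-1])
E
```

```text
clock: 12.03
tool_pos: [0.5237, 0.3555, 0.1521]
eef_rot: [0.275, 0.961, 0.0, 0.001]
contact_force: [0.6, -0.7, -0.3]
opening: 0.749
finger_force: 0.0
turn [0.0011 0.0018 0.001 ] shift in target axes [ 0.0006 -0.0021  0.1001]
pos [0.5237 0.3555 0.1521] shift in tool axes [ 0.0008 -0.0022  0.1001] yaw 58.06 F [ 0.6 -0.7 -0.3] t 12.0333
```

View pics/w2.png

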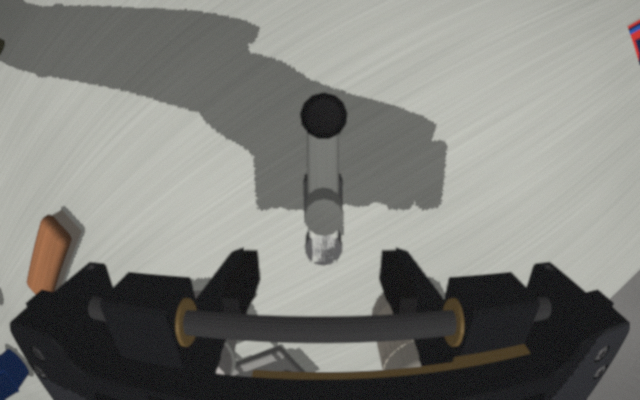

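The crank is centred at column 323 between the fingers, lying straight along the tool's x, with its grip at (323,115) away from the body. Descend and grip.

```bash
python3 -m inch '0.5 0 -0.002 0.02 0 0 0;0.5 0 0 0.03 0 0 0;0.5 0 0 0.03 0 0 0;0.5 0 0 0.015 0 0 0;0.5 0 0 0.005 0 0 0;0.5 0 0 0 0 0 0;-1 0 0 0 0 0 0;-1 0 0 0 0 0 0;-1 0 0 0 0 0 0;-1 0 0 0 0 0 0;-1 0 0 0 0 0 0;-1 0 0 0 0 0 0;-1 0 0 0 0 0 0' 45; python3 go.py .522 .354 .052 58
```

```text
clock: 13.17
tool_pos: [0.5225, 0.3566, 0.0519]
eef_rot: [0.274, 0.962, 0.002, 0.001]
contact_force: [2.1, 3.3, 4.4]
opening: 0.329
finger_force: 44.7
turn [0.0049 0.001  0.004 ] shift in target axes [-0.0009 -0.0024 -0.0001]
pos [0.5225 0.3566 0.0519] shift in tool axes [-0.0009 -0.0024 -0.0001] yaw 58.23 F [2.1 3.3 4.4] t 13.1667
```

```bash
python3 -m inch '-1 0 0 -0.01 0 0 0;-1 0 0 -0.02 0 0 0;-1 0 0 -0.03 0 0 0;-1 0 -0.01 -0.03 0 0 0;-1 0.01 -0.015 -0.03 0 0 0;-1 0.01 -0.02 -0.02 0 0 0;-1 0.01 -0.02 -0.01 0 0 0.06;-1 0.01 -0.02 0 0 0 0.107;-1 0 -0.02 0 0 0 0.107;-1 0 -0.02 0 0 0 0.107;-1 0 -0.02 0 0 0 0.107;-1 0 -0.02 0 0 0 0.107;-1 0 0 0 0 0 0.107;-1 0 0 0 0 0 0.107;-1 0 0 0 0 0 0.107;-1 0 0 0 0 0 0.107;-1 0 0 0 0 0 0;-1 0 0 0 0 0 0'; python3 go.py .44 -.126 .2 -0.65
```

```text
clock: 14.67
tool_pos: [0.3791, 0.2534, 0.2005]
eef_rot: [0.709, 0.706, -0.001, -0.0]
contact_force: [0.0, -0.6, -4.1]
opening: 0.328
finger_force: 44.8
turn [-0.0022  0.0018  0.0072] shift in target axes [-0.3786  0.0652  0.0005]
pos [0.3791 0.2534 0.2005] shift in tool axes [-0.3791  0.0624  0.001 ] yaw -0.24 F [ 0.  -0.6 -4.1] t 14.6667
```

```bash
python3 -m inch '-1 -0.018 0.008 0 0 0 0.007;-1 -0.03 0.012 0 0 0 0;-1 -0.03 0.012 0 0 0 0;-1 -0.03 0.012 0 0 0 0;-1 -0.03 0.012 0 0 0 0;-1 -0.03 0.009 0 0 0 0;-1 -0.03 0 0 0 0 0;-1 -0.03 0 0 0 0 0;-1 -0.03 0.005 0 0 0 0;-1 -0.03 0.015 0 0 0 0;-1 -0.03 0.02 0 0 0 0;-1 -0.03 0.02 0 0 0 0;-1 -0.02 0.02 0 0 0 0;-1 -0.011 0.02 0 0 0 0;-1 0 0.02 0 0 0 0;-1 0 0.015 0 0 0 0;-1 0 0.008 0 0 0 0;-1 0 0 0 0 0 0;-1 0 0 0 0 0 0;-1 0 0 0 0 0 0'; python3 go.py .587 -.126 .145 -0.65
```

```text
clock: 16.33
tool_pos: [0.5812, -0.1275, 0.2003]
eef_rot: [0.712, 0.702, -0.001, -0.001]
contact_force: [0.0, -0.2, -3.5]
opening: 0.329
finger_force: 44.8
turn [-0.0029 -0.0003 -0.002 ] shift in target axes [0.0015 0.0057 0.0553]
pos [ 0.5812 -0.1275  0.2003] shift in tool axes [0.0015 0.0059 0.0553] yaw -0.76 F [ 0.  -0.2 -3.5] t 16.3333
```

```bash
python3 -m inch '-1 0.0015 0.006 0.02 0 0 0;-1 0 0 0.02 0 0 0;-1 0 0 0.013 0 0 0;-1 0 0 0 0 0 0;-1 0 0 0 0 0 0;-1 0 0 0 0 0 0'; python3 go.py .587 -.126 .145 -0.65
python3 - <<'E'
from h import *
for n in("top","side"):
    p,d=snapshot(n);np.savez(f"pics/{n}4.npz",p=p,d=d);W=world(n,d)
    print(n," grip",desc(W,box(W,(.55,.63),(-.09,-.01),(.165,.22))))
    print(n," arm",desc(W,box(W,(.55,.63),(-.25,-.03),(.12,.145))))
    print(n," hub",desc(W,box(W,(.55,.63),(-.17,-.09),(.09,.122))))
T=np.load("pics/top4.npz")["p"];S=np.load("pics/side4.npz")["p"]
f=lambda a:cv2.resize(a[:,:,::-1],None,fx=4,fy=4,interpolation=cv2.INTER_CUBIC)
cv2.imwrite("pics/v4.png",np.hstack([f(T[130:260,270:370]),f(S[150:280,290:390])]))
E
```

```text
clock: 16.83
tool_pos: [0.5892, -0.1264, 0.1486]
eef_rot: [0.712, 0.702, 0.0, 0.0]
contact_force: [-0.6, -0.7, -4.1]
opening: 0.327
finger_force: 44.8
turn [ 0.0009  0.0003 -0.0026] shift in target axes [ 0.0003 -0.0022  0.0036]
pos [ 0.5892 -0.1264  0.1486] shift in tool axes [ 0.0003 -0.0022  0.0036] yaw -0.8 F [-0.6 -0.7 -4.1] t 16.8333
top  grip 0
top  arm 0
top  hub 0
side  grip 0
side  arm (248, array([ 0.5827, -0.1581,  0.1351]), 'rect', array([ 583.5, -128. ]), array([ 50.2, 121. ]), 14.1)
side  hub (57, array([ 0.572 , -0.1424,  0.1074]), 'rect', array([ 574.4, -137.6]), array([12.2, 60.2]), 6.8)
```

View pics/v4.png

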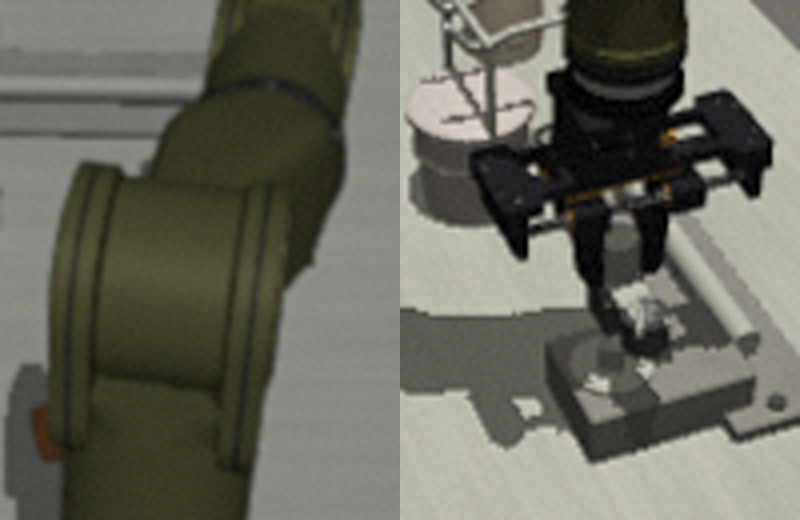

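Top view: the arm hides the hand, so nothing can be read there. Side view: the crank is level in the fingers with its weight at (645,330), and the drive cone stands free at (610,360), just below. The wrist depth can show where the crank lies along the tool's x.

```bash
cat >> h.py <<'E'
def worldw(d,m):  # equidistant fisheye
    K=m["intrinsics"];V=np.linalg.inv(m["view"]);v,u=np.mgrid[:d.shape[0],:d.shape[1]]
    a=(u-K[0,2])/K[0,0];b=(v-K[1,2])/K[1,1];th=np.hypot(a,b);k=np.tan(th)/np.maximum(th,1e-9)
    P=np.stack([a*k*d,b*k*d,d,np.ones_like(d)],-1)@V.T;P=P[...,:3];P[d==0]=np.nan;return P
E
python3 - <<'E'
from h import *
from scipy.spatial.transform import Rotation as R
s=get_state();m=camera_model("wrist");p,d=snapshot("wrist");W=worldw(d,m)
Q=R.from_quat(s["eef_rot"]).as_matrix();L=(W-s["tool_pos"])@Q  # tool axes
for nm,z in(("griptop",(-.075,-.045)),("arm",(.0,.03)),("boss",(-.03,-.012)),("gearbox",(.09,.115))):
    b=box(L,(-.1,.14) if nm=="gearbox" else (-.02,.11),(-.1,.1) if nm=="gearbox" else (-.03,.03),z);q=L[b]
    print(nm,desc(L,b), len(q) and np.percentile(q,[2,98],axis=0).round(4).tolist())
E
```

```text
griptop (16683, array([ 0.0344, -0.0029, -0.0619]), 'rect', array([38.4, -0. ]), array([ 60. , 101.2]), 89.7) [[-0.0006, -0.0272, -0.074], [0.0865, 0.027, -0.0536]]
arm (4491, array([0.0235, 0.0001, 0.0107]), 'rect', array([19.9, -4.4]), array([52.6, 52.7]), 69.2) [[0.0049, -0.0228, 0.0008], [0.0466, 0.0212, 0.0219]]
boss (4619, array([ 0.0089, -0.0014, -0.0227]), 'rect', array([ 3.3, -0.2]), array([25.2, 59.8]), 0.8) [[-0.0068, -0.028, -0.0291], [0.0149, 0.0273, -0.0126]]
gearbox (10330, array([0.0115, 0.0552, 0.1026]), 'rect', array([49.4, 31.1]), array([181.6, 138. ]), 0.2) [[-0.0369, -0.0351, 0.0981], [0.1137, 0.0992, 0.1133]]
```

```bash
python3 -m inch '-1 0.001 -0.002 0.005 0 0 0;-1 0 0 0.008 0 0 0;-1 0 0 0.006 0 0 0;-1 0 0 0.004 0 0 0;-1 0 0 0.004 0 0 0;-1 0 0 0 0 0 0;-1 0 0 0 0 0 0'; python3 go.py .587 -.1255 .102 -0.65
python3 -m inch '-1 0 0 0.004 0 0 0;-1 0 0 0.004 0 0 0;-1 0 0 0 0 0 0;-1 0 0 0 0 0 0'; python3 go.py .587 -.1255 .102 -0.65
```

```text
clock: 17.57
tool_pos: [0.5875, -0.1257, 0.1223]
eef_rot: [0.712, 0.702, 0.0, 0.001]
contact_force: [-3.3, 0.9, 11.3]
opening: 0.327
finger_force: 44.8
turn [ 0.0011  0.0005 -0.0031] shift in target axes [ 0.0002 -0.0005  0.0203]
pos [ 0.5875 -0.1257  0.1223] shift in tool axes [ 0.0002 -0.0005  0.0203] yaw -0.83 F [-3.3  0.9 11.3] t 17.5667
clock: 17.9
tool_pos: [0.5915, -0.1286, 0.1185]
eef_rot: [0.713, 0.701, 0.002, 0.006]
contact_force: [-3.0, -2.6, 32.0]
opening: 0.331
finger_force: 44.6
turn [ 0.0114  0.0045 -0.0049] shift in target axes [ 0.0031 -0.0045  0.0165]
pos [ 0.5915 -0.1286  0.1185] shift in tool axes [ 0.0031 -0.0047  0.0165] yaw -0.93 F [-3.  -2.6 32. ] t 17.9
```

```bash
python3 -m inch '-1 0 0 -0.01 0 0 0;-1 0 0 -0.015 0 0 0;-1 0 0 0 0 0 0;-1 0 0 0 0 0 0;-1 0 0 0 0 0 0'; python3 go.py .587 -.1255 .102 -0.65
python3 - <<'E'
from h import *
from scipy.spatial.transform import Rotation as R
def edges(W,nm):
    b=box(W,(.53,.66),(-.19,-.06),(.036,.056));p=W[b]
    # front edge: min x per y bin ; sides: min/max y per x bin
    f=[(np.sort(p[abs(p[:,1]-y)<.004][:,0])[:2].mean()) for y in np.arange(-.165,-.08,.01) if (abs(p[:,1]-y)<.004).sum()>3]
    lo=[np.sort(p[abs(p[:,0]-x)<.004][:,1])[:2].mean() for x in np.arange(.565,.65,.01) if (abs(p[:,0]-x)<.004).sum()>3]
    hi=[np.sort(p[abs(p[:,0]-x)<.004][:,1])[-2:].mean() for x in np.arange(.565,.62,.01) if (abs(p[:,0]-x)<.004).sum()>3]
    print(nm,"front",np.round(f,4),"\n lo",np.round(lo,4),"\n hi",np.round(hi,4))
    return
for n in("top","side"):
    D=np.load(f"pics/{n}0.npz");W=world(n,D["d"]);edges(W,n)
    g=D["p"].mean(2);b=box(W,(.55,.63),(-.17,-.08),(.04,.058))&(g>130)
    print(n,"disc",desc(W,b),np.percentile(g[box(W,(.55,.63),(-.17,-.08),(.04,.058))],[10,50,90]))
s=get_state();m=camera_model("wrist");p,d=snapshot("wrist");W=worldw(d,m);np.savez("pics/w5.npz",p=p,d=d,**m)
edges(W,"wrist")
Q=R.from_quat(s["eef_rot"]).as_matrix();L=(W-s["tool_pos"])@Q
b=box(L,(.05,.1),(-.03,.03),(-.07,-.05));q=L[b]
print("grip",desc(L,b),np.percentile(q,[1,99],axis=0).round(4).tolist())
b=box(L,(.0,.03),(-.013,.013),(-.03,-.01));print("boss",desc(L,b))
p,d=snapshot("side");W=world("side",d);np.savez("pics/side5.npz",p=p,d=d)
for z in((.105,.122),(.085,.102)):
    b=box(W,(.55,.63),(-.2,-.14),z);print("side weight/hub",z,desc(W,b))
E
```

```text
clock: 18.32
tool_pos: [0.5864, -0.1248, 0.1366]
eef_rot: [0.712, 0.702, -0.0, -0.001]
contact_force: [0.5, -0.6, -3.7]
opening: 0.324
finger_force: 44.8
turn [-0.0018 -0.0005 -0.0023] shift in target axes [-0.0006  0.0006  0.0346]
pos [ 0.5864 -0.1248  0.1366] shift in tool axes [-0.0007  0.0006  0.0346] yaw -0.78 F [ 0.5 -0.6 -3.7] t 18.3167
top front [0.5538 0.5553 0.5548 0.5547 0.5549 0.5546 0.5554 0.5553 0.556 ] 
 lo [-0.1681 -0.168  -0.1682 -0.1684 -0.1687 -0.1689 -0.169  -0.1673 -0.1692] 
 hi [-0.0828 -0.0828 -0.0829 -0.0829 -0.0829 -0.083 ]
top disc (163, array([ 0.5902, -0.1255,  0.0486]), 'rect', array([ 591.5, -125.7]), array([56.4, 56.1]), 70.5) [ 98.66666667 114.         145.66666667]
side front [0.5492 0.5488 0.5499 0.5497 0.5496 0.5518 0.5497 0.5511 0.5508] 
 lo [-0.1697 -0.1698 -0.1719 -0.1708 -0.1705 -0.1727 -0.1704 -0.1725 -0.1714] 
 hi [-0.0807 -0.0828 -0.0826 -0.0852 -0.0863 -0.0853]
side disc (326, array([ 0.5897, -0.1329,  0.0461]), 'rect', array([ 591.8, -124.5]), array([86.5, 75.8]), 89.9) [ 97.8        131.33333333 173.33333333]
wrist front [0.6328 0.5518 0.5524 0.5523 0.5528 0.5524 0.5523 0.553  0.5522] 
 lo [-0.1191 -0.1502 -0.1562 -0.1571 -0.1675 -0.1681] 
 hi [-0.0941 -0.1096 -0.105 ]
grip (9274, array([ 0.0739,  0.0017, -0.0667]), 'rect', array([73.4,  1.7]), array([27.6, 26.2]), 58.3) [[0.0617, -0.0103, -0.0687], [0.0854, 0.014, -0.0594]]
boss (2375, array([ 0.0098, -0.0001, -0.0246]), 'rect', array([ 7.8, -0. ]), array([26. , 15.6]), 89.9)
side weight/hub (0.105, 0.122) (102, array([ 0.5763, -0.1757,  0.1183]), 'rect', array([ 581.1, -163.7]), array([44.4, 33.3]), 85.4)
side weight/hub (0.085, 0.102) (29, array([ 0.5728, -0.1785,  0.0984]), 'rect', array([ 572.8, -162.5]), array([22.7, 46.7]), 21.4)
```

Run:
```python
from h import *
from scipy.spatial.transform import Rotation as R
s=get_state();D=np.load("pics/w5.npz");m={k:D[k] for k in("intrinsics","view")}
W=worldw(D["d"],m);L=(W-s["tool_pos"])@R.from_quat(s["eef_rot"]).as_matrix()
def plane(nm,x,y,z):
    q=L[box(L,x,y,z)]
    for _ in range(4):
        A=np.c_[q[:,:2],np.ones(len(q))];c=np.linalg.lstsq(A,q[:,2],rcond=None)[0];e=q[:,2]-A@c;q=q[abs(e)<max(2*e.std()*.7,.0008)]
    print(nm,len(q),q.mean(0).round(4),"slope deg x,y",np.degrees(c[:2]).round(2))
    return c
plane("griptop",(.063,.085),(-.011,.013),(-.0685,-.064))
plane("bosstop",(.0,.012),(-.012,.012),(-.03,-.018))
plane("armtop",(.02,.055),(-.011,.013),(.0,.03))
plane("gearbox",(.0,.05),(-.03,.06),(.085,.1))
print(np.histogram(L[box(L,(.063,.085),(-.011,.013),(-.075,-.05))][:,2],bins=12))
W2=np.load("pics/w2.npz");
```

```text
griptop 5193 [ 0.0727  0.0024 -0.0672] slope deg x,y [-1.8   2.01]
bosstop 996 [ 0.0057  0.0001 -0.0256] slope deg x,y [-1.82  3.04]
armtop 1349 [ 0.0303 -0.0009  0.0071] slope deg x,y [-3.21  3.25]
gearbox 1375 [0.0198 0.0405 0.0897] slope deg x,y [0.69 0.17]
(array([ 708, 5185, 1543,  456,  363,  241,   37,    4,    4,    2,    4,
          6]), array([-0.06984111, -0.06819141, -0.06654172, -0.06489202, -0.06324233,
       -0.06159263, -0.05994293, -0.05829324, -0.05664354, -0.05499384,
       -0.05334415, -0.05169445, -0.05004476]))
```

The first contact tilted the crank by about 2 to 3° in the hand. I turn the tool to level it again and re-measure before the next try.

```bash
python3 -m inch '-1 0 0 0 -0.022 -0.018 -0.012;-1 0 0 0 -0.022 -0.018 -0.012;-1 0 0 0 0 0 0;-1 0 0 0 0 0 0;-1 0 0 0 0 0 0'; python3 go.py .588 -.126 .1366 -0.65
cat > meas.py <<'E'
from h import *
# crank attitude and axis in world, from the wrist depth
s=get_state();m=camera_model("wrist");p,d=snapshot("wrist");np.savez("pics/wl.npz",p=p,d=d,**m)
W=worldw(d,m);t=s["tool_pos"]
def plane(nm,x,y,z):
    q=W[box(W-t,x,y,z)]
    for _ in range(5):
        o=q.mean(0);A=np.c_[q[:,:2]-o[:2],np.ones(len(q))];c=np.linalg.lstsq(A,q[:,2],rcond=None)[0];e=q[:,2]-A@c;q=q[abs(e)<max(1.4*e.std(),.0008)]
    print(nm,len(q),q.mean(0).round(4),"slope deg",np.degrees(c[:2]).round(2),"minmax",np.percentile(q,[.5,99.5],axis=0).round(4)[:,:2].tolist());return c
plane("griptop",(-.016,.016),(.058,.092),(.058,.075))
plane("bosstop",(-.012,.012),(.0,.012),(.018,.03))
plane("armtop",(-.011,.011),(.02,.055),(-.02,.0))
b=box(W,(.53,.66),(-.19,-.06),(.036,.056));q=W[b]
print("gearbox front",np.median([np.sort(q[abs(q[:,1]-y)<.004][:,0])[:3].mean() for y in np.arange(-.145,-.09,.01)]).round(4),"z",np.median(q[:,2]).round(4))
g=box(W-t,(-.03,.03),(.045,.105),(.03,.075))&(p.max(2)<70)
print("grip",desc(W,g))
E
python3 meas.py
```

```text
clock: 18.83
tool_pos: [0.5871, -0.1252, 0.1373]
eef_rot: [0.703, 0.71, 0.002, 0.028]
contact_force: [-0.3, -0.6, -3.7]
opening: 0.326
finger_force: 44.8
turn [0.043  0.0357 0.0211] shift in target axes [-0.0008  0.0009  0.0007]
pos [ 0.5871 -0.1252  0.1373] shift in tool axes [-0.0008  0.0009  0.0007] yaw 0.6 F [-0.3 -0.6 -3.7] t 18.8333
griptop 5451 [ 0.586  -0.0505  0.2017] slope deg [-0.09  0.24] minmax [[0.5757, -0.0611], [0.5965, -0.04]]
bosstop 1002 [ 0.5869 -0.1193  0.1625] slope deg [-0.85 -0.25] minmax [[0.5752, -0.1251], [0.5989, -0.1133]]
armtop 1318 [ 0.5866 -0.0952  0.129 ] slope deg [-1.45  0.96] minmax [[0.5763, -0.105], [0.5979, -0.0828]]
gearbox front 0.5526 z 0.0466
grip (9105, array([ 0.5851, -0.0489,  0.2015]), 'rect', array([585.2, -50. ]), array([26.5, 25.5]), 56.3)
```

```bash
python3 -m inch '-1 -0.0005 0.001 0 0 0 0;-1 0.0003 -0.0003 0.008 0 0 0;-1 0.0002 -0.0003 0.006 0 0 0;-1 0 0 0 0 0 0;-1 0 0 0 0 0 0'; python3 -m inch '-1 0.0001 -0.0002 0.004 0 0 0;-1 0.0001 -0.0001 0.002 0 0 0;-1 0 0 0 0 0 0;-1 0 0 0 0 0 0'; python3 meas.py
```

```text
clock: 19.3
tool_pos: [0.5875, -0.1256, 0.1229]
eef_rot: [0.703, 0.71, 0.002, 0.028]
contact_force: [-0.0, -0.1, -4.3]
opening: 0.33
finger_force: 44.8
clock: 19.63
tool_pos: [0.5888, -0.1266, 0.1202]
eef_rot: [0.704, 0.71, 0.003, 0.03]
contact_force: [-3.6, 1.4, 14.3]
opening: 0.329
finger_force: 44.8
griptop 5597 [ 0.5874 -0.0524  0.1856] slope deg [-0.32  0.81] minmax [[0.577, -0.0631], [0.5979, -0.0419]]
bosstop 967 [ 0.5885 -0.1206  0.1456] slope deg [-0.77  0.6 ] minmax [[0.5769, -0.1265], [0.6006, -0.1147]]
armtop 1181 [ 0.5881 -0.0976  0.1123] slope deg [-1.5   2.04] minmax [[0.5778, -0.1065], [0.5996, -0.086]]
gearbox front 0.5525 z 0.0466
grip (9415, array([ 0.5864, -0.0506,  0.1854]), 'rect', array([587.2, -52.1]), array([26.2, 26.4]), 71.3)
```

```bash
python3 -m inch '-1 0 0 -0.006 0 0 0;-1 0.001 -0.0012 0 0 0 0;-1 0 0 0 0 0 0;-1 0 0 0 0 0 0'; python3 -m inch '-1 0.0001 -0.0001 0.003 0 0 0;-1 0.0001 -0.0001 0.003 0 0 0;-1 0 0 0.001 0 0 0;-1 0 0 0 0 0 0;-1 0 0 0 0 0 0'; python3 meas.py
```

```text
clock: 20.02
tool_pos: [0.5864, -0.1242, 0.1232]
eef_rot: [0.703, 0.71, 0.003, 0.028]
contact_force: [0.7, 0.3, -4.6]
opening: 0.327
finger_force: 44.8
clock: 20.43
tool_pos: [0.5871, -0.1247, 0.1202]
eef_rot: [0.703, 0.71, 0.003, 0.029]
contact_force: [-8.5, 2.4, 29.1]
opening: 0.325
finger_force: 44.8
griptop 5530 [ 0.5859 -0.0501  0.1852] slope deg [-0.17  0.58] minmax [[0.5754, -0.0605], [0.5964, -0.0397]]
bosstop 1001 [ 0.5869 -0.1187  0.1457] slope deg [-0.89 -0.04] minmax [[0.5752, -0.1246], [0.5988, -0.1128]]
armtop 1281 [ 0.5862 -0.0949  0.1122] slope deg [-1.02  1.2 ] minmax [[0.5762, -0.1046], [0.5979, -0.083]]
gearbox front 0.5524 z 0.0466
grip (9258, array([ 0.5849, -0.0485,  0.185 ]), 'rect', array([584.9, -49.5]), array([26.5, 25.7]), 47.8)
```

```bash
python3 -m inch '-1 0 0 -0.006 0 0 0;-1 0.0006 -0.002 0 0 0 0;-1 0 0 0 0 0 0;-1 0 0 0 0 0 0'; python3 -m inch '-1 0.0001 -0.0001 0.003 0 0 0;-1 0.0001 -0.0001 0.003 0 0 0;-1 0 0 0.001 0 0 0;-1 0 0 0 0 0 0;-1 0 0 0 0 0 0'; python3 meas.py
```

```text
clock: 20.82
tool_pos: [0.5852, -0.1237, 0.1222]
eef_rot: [0.703, 0.71, 0.003, 0.029]
contact_force: [1.3, 0.1, -1.4]
opening: 0.329
finger_force: 44.9
clock: 21.23
tool_pos: [0.5853, -0.1238, 0.1197]
eef_rot: [0.703, 0.71, 0.004, 0.029]
contact_force: [-9.6, 4.6, 37.2]
opening: 0.329
finger_force: 44.7
griptop 5535 [ 0.5832 -0.0489  0.1847] slope deg [0.62 0.15] minmax [[0.5728, -0.0596], [0.5935, -0.0385]]
bosstop 1005 [ 0.585  -0.1179  0.1456] slope deg [ 0.49 -0.09] minmax [[0.5734, -0.1237], [0.597, -0.1119]]
armtop 1328 [ 0.585  -0.0939  0.112 ] slope deg [0.06 1.12] minmax [[0.5745, -0.1037], [0.5962, -0.0827]]
gearbox front 0.5523 z 0.0466
grip (9197, array([ 0.5825, -0.0475,  0.1845]), 'rect', array([583.1, -47.8]), array([27.2, 25.3]), 9.9)
```

The crank still rests on the square's top even when level and centred, so the drive may not stand at angle 0. In the first measurements its outline came out at about 45 to 60°. I back off and look at the square with the wrist camera.

```bash
python3 -m inch '-1 0 0 -0.015 0 0 0;-1 0 0 -0.025 0 0 0;-1 -0.02 -0.015 0 0 0 0;-1 -0.03 -0.025 0 0 0 0;-1 -0.025 -0.02 0 0 0 0;-1 0 0 0 0 0 0;-1 0 0 0 0 0 0;-1 0 0 0 0 0 0'
python3 - <<'E'
from h import *
m=camera_model("wrist");p,d=snapshot("wrist");np.savez("pics/w6.npz",p=p,d=d,**m)
W=worldw(d,m)
for z in((.055,.069),(.066,.0725),(.0715,.085)):
    b=box(W,(.56,.615),(-.155,-.10),z);print(z,desc(W,b))
b=box(W,(.56,.615),(-.155,-.10),(.055,.085));v,u=np.where(b);print(u.min(),u.max(),v.min(),v.max())
cu,cv_=int(u.mean()),int(v.mean())
c=p[max(cv_-50,0):cv_+50,max(cu-60,0):cu+60,::-1];cv2.imwrite("pics/w6.png",cv2.resize(c,None,fx=5,fy=5,interpolation=cv2.INTER_CUBIC))
E
```

```text
clock: 21.95
tool_pos: [0.5234, -0.1975, 0.1548]
eef_rot: [0.703, 0.71, 0.003, 0.028]
contact_force: [0.1, 0.3, -4.3]
opening: 0.328
finger_force: 44.9
(0.055, 0.069) (157, array([ 0.5799, -0.1213,  0.0625]), 'rect', array([ 580.7, -124.7]), array([13.2, 25.1]), 9.8)
(0.066, 0.0725) (148, array([ 0.583 , -0.1218,  0.0715]), 'rect', array([ 587. , -123.7]), array([18.5, 18.7]), 54.2)
(0.0715, 0.085) (583, array([ 0.5856, -0.1233,  0.0748]), 'rect', array([ 586.8, -123.6]), array([18.4, 18.3]), 53.9)
384 421 100 134
```

View pics/w6.png

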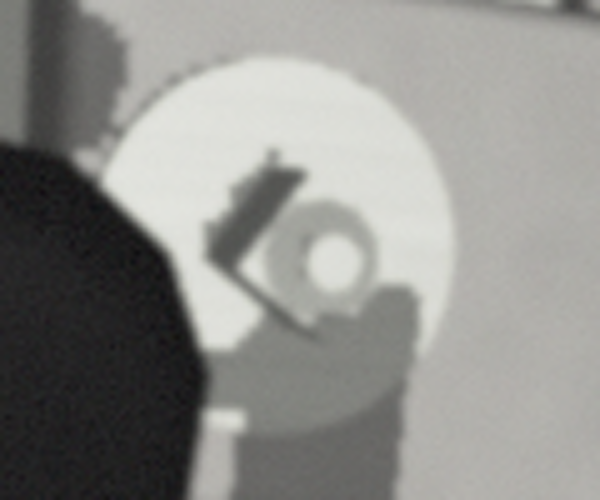

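The square is plainly turned. In the crop its left corner is at (215,260), with edges running up-right to (300,175) and down-right to (315,335). The depth outline is 18.4 mm square with sides at 54° and its centre at (0.587, -0.124). I turn the crank about its own axis by -37° and come back.

```bash
python3 -m inch '-1 0 0 0 0.0039 -0.0047 0.1085;-1 0 0 0 0.0039 -0.0047 0.1085;-1 0 0 0 0.0039 -0.0047 0.1085;-1 0 0 0 0.0039 -0.0047 0.1085;-1 0 0 0 0.0039 -0.0047 0.1085;-1 0 0 0 0.0039 -0.0047 0.1085;-1 0 0 0 0 0 0;-1 0 0 0 0 0 0;-1 0 0 0 0 0 0'; python3 go.py .587 -.124 .14 -36
cat > meas2.py <<'E'
from h import *
from scipy.spatial.transform import Rotation as R
s=get_state();m=camera_model("wrist");p,d=snapshot("wrist");np.savez("pics/wl.npz",p=p,d=d,**m)
W=worldw(d,m);t=s["tool_pos"];T=R.from_quat(s["eef_rot"]).as_matrix();y=T[:2,1]/np.hypot(*T[:2,1]);x=np.array([-y[1],y[0]])
# tool heading kept level: h axes (x along crank, y across), world up z
H=np.c_[np.r_[x,0],np.r_[y,0],[0,0,1]];L=(W-t)@H
def plane(nm,a,b,z):
    q=L[box(L,a,b,z)]
    for _ in range(5):
        o=q.mean(0);A=np.c_[q[:,:2]-o[:2],np.ones(len(q))];c=np.linalg.lstsq(A,q[:,2],rcond=None)[0];e=q[:,2]-A@c;q=q[abs(e)<max(1.4*e.std(),.0008)]
    r=cv2.minEnclosingCircle((q[:,:2]*1000).astype(np.float32));print(nm,len(q),q.mean(0).round(4),"circle",np.round(r[0],1),round(r[1],1),"slope deg along,across",np.degrees(c[:2]).round(2));return q.mean(0)
g=plane("griptop",(.055,.092),(-.018,.018),(.058,.075));b=plane("bosstop",(0,.012),(-.012,.012),(.018,.03))
xd=np.arctan2(g[1]-b[1],g[0]-b[0]);o=g[:2]-.075*np.array([np.cos(xd),np.sin(xd)])
print("heading",np.degrees(np.arctan2(x[1],x[0])+xd).round(2),"axis world",(t+H@np.r_[o,0])[:2].round(4),"mouth z",(g[2]+t[2]-.112).round(4),"tcp",t.round(4))
E
python3 meas2.py
```

```text
clock: 22.75
tool_pos: [0.5239, -0.197, 0.1553]
eef_rot: [0.893, 0.45, -0.006, 0.027]
contact_force: [0.4, 0.4, -3.5]
opening: 0.326
finger_force: 44.9
turn [ 0.0431  0.0361 -0.0093] shift in target axes [0.0961 0.0081 0.0153]
pos [ 0.5239 -0.197   0.1553] shift in tool axes [0.0966 0.0066 0.0121] yaw -36.49 F [ 0.4  0.4 -3.5] t 22.75
griptop 5518 [ 0.0743 -0.001   0.0647] circle [74.3 -1. ] 11.3 slope deg along,across [0.06 0.66]
bosstop 1015 [ 0.0059 -0.0002  0.0255] circle [ 5.  -0.1] 12.8 slope deg along,across [0.36 0.12]
heading 52.83 axis world [ 0.5234 -0.1974] mouth z 0.1079 tcp [ 0.5239 -0.197   0.1553]
```

```bash
python3 -m inch '-1 0.015 0.001 -0.0005 0 0 0;-1 0.03 0.0022 -0.001 0 0 0;-1 0.03 0.002 -0.001 0 0 0;-1 0.015 0.001 -0.0005 0 0 0;-1 0.0072 0.0005 0.01 0 0 0;-1 0.0005 -0.0005 0.015 0 0 0;-1 0 0 0 0 0 0;-1 0 0 0 0 0 0;-1 0 0 0 0 0 0'; python3 meas2.py
```

```text
clock: 23.55
tool_pos: [0.5865, -0.1262, 0.1304]
eef_rot: [0.894, 0.447, -0.007, 0.028]
contact_force: [0.2, -0.1, -3.7]
opening: 0.328
finger_force: 44.9
griptop 5490 [ 0.0743 -0.0011  0.0645] circle [74.3 -1.4] 11.5 slope deg along,across [0.23 0.78]
bosstop 994 [ 0.0059 -0.0001  0.0255] circle [ 5.  -0.1] 12.6 slope deg along,across [-0.02  0.22]
heading 52.27 axis world [ 0.5861 -0.1269] mouth z 0.0829 tcp [ 0.5865 -0.1262  0.1304]
```

```bash
python3 -m inch '-1 0.0024 -0.0007 0 -0.001 0.001 -0.026;-1 0.0002 -0.0003 0.006 0 0 0;-1 0.0002 -0.0002 0.004 0 0 0;-1 0.0001 -0.0001 0.002 0 0 0;-1 0 0 0 0 0 0;-1 0 0 0 0 0 0'; python3 -m inch '-1 0.0001 -0.0001 0.003 0 0 0;-1 0.0001 -0.0001 0.002 0 0 0;-1 0 0 0 0 0 0;-1 0 0 0 0 0 0'; python3 meas2.py
```

```text
clock: 24.1
tool_pos: [0.5876, -0.1226, 0.1177]
eef_rot: [0.888, 0.459, -0.007, 0.028]
contact_force: [-0.8, -1.7, -4.9]
opening: 0.329
finger_force: 44.9
clock: 24.43
tool_pos: [0.5877, -0.1225, 0.1127]
eef_rot: [0.888, 0.459, -0.007, 0.028]
contact_force: [-0.8, -2.0, -5.5]
opening: 0.331
finger_force: 44.9
griptop 5415 [ 0.0751 -0.001   0.0636] circle [74.9 -1.1] 11.4 slope deg along,across [-0.29  0.59]
bosstop 997 [ 0.0059 -0.0003  0.0254] circle [ 5.3 -0.1] 12.8 slope deg along,across [-0.89  0.26]
heading 54.13 axis world [ 0.5876 -0.1222] mouth z 0.0643 tcp [ 0.5877 -0.1225  0.1127]
```

The socket has entered (mouth at 64 mm with no upward force). Lower it fully home.

```bash
python3 -m inch '-1 0.0002 -0.0002 0.005 0 0 0;-1 0.0002 -0.0002 0.005 0 0 0;-1 0.0001 -0.0001 0.003 0 0 0;-1 0 0 0.001 0 0 0;-1 0 0 0 0 0 0;-1 0 0 0 0 0 0'; python3 meas2.py
```

```text
clock: 24.98
tool_pos: [0.5881, -0.1225, 0.0991]
eef_rot: [0.888, 0.459, -0.006, 0.028]
contact_force: [-2.0, -2.2, -1.8]
opening: 0.329
finger_force: 44.9
griptop 5401 [ 0.0752 -0.001   0.0634] circle [75.2 -1. ] 11.4 slope deg along,across [-0.51  0.48]
bosstop 992 [ 0.0059 -0.0004  0.0254] circle [ 5.1 -0.1] 12.7 slope deg along,across [-1.04 -0.05]
heading 54.21 axis world [ 0.5879 -0.1222] mouth z 0.0504 tcp [ 0.5881 -0.1225  0.0991]
```

```bash
python3 -m inch '-1 0 0 0.001 0 0 0;-1 0 0 0 0 0 0;0.4 0 0 0 0 0 0;0.4 0 0 0 0 0 0;0.4 0 0 0 0 0 0;0.4 0 0 0 0 0 0;0.4 0 0 0 0 0 0;0.4 0 0 -0.01 0 0 0;0.4 -0.001 0.001 -0.025 0 0 0;0.4 -0.001 0.001 -0.03 0.02 0.018 0;0.4 0 0 -0.03 0.022 0.018 0;0.4 -0.01 0 -0.02 0 0 0;0.4 -0.01 0 0 0 0 0;0.4 0 0 0 0 0 0;0.4 0 0 0 0 0 0'; python3 go.py .631 -.062 .2 0
python3 - <<'E'
from h import *
m=camera_model("wrist");p,d=snapshot("wrist");W=worldw(d,m)
def pl(nm,W,x,y,z):
    b=box(W,x,y,z);print(nm,desc(W,b))
pl("w grip",W,(.59,.67),(-.10,-.02),(.145,.18));pl("w boss",W,(.565,.61),(-.15,-.10),(.115,.14));pl("w arm",W,(.53,.66),(-.2,-.04),(.075,.105))
for n in("side",):
    p,d=snapshot(n);W=world(n,d);pl(n+" grip",W,(.59,.67),(-.10,-.02),(.145,.18));pl(n+" boss",W,(.565,.61),(-.15,-.10),(.115,.14));pl(n+" arm",W,(.53,.66),(-.2,-.04),(.075,.105))
    pl("lid",W,(.51,.66),(.07,.22),(.09,.125))
E
```

```text
clock: 26.28
tool_pos: [0.5752, -0.1372, 0.2129]
eef_rot: [0.888, 0.459, -0.0, 0.001]
contact_force: [0.4, -0.2, -0.2]
opening: 0.702
finger_force: 0.0
turn [ 6.000e-04  9.000e-04 -6.171e-01] shift in target axes [0.0752 0.0558 0.0129]
pos [ 0.5752 -0.1372  0.2129] shift in tool axes [0.0936 0.002  0.0129] yaw -35.36 F [ 0.4 -0.2 -0.2] t 26.2833
w grip (1529, array([ 0.6308, -0.0614,  0.162 ]), 'rect', array([631.5, -61.4]), array([27.7, 27.1]), 0.5)
w boss (1215, array([ 0.5885, -0.1208,  0.1243]), 'rect', array([ 587.9, -121.9]), array([29.4, 29.1]), 52.9)
w arm (3223, array([ 0.5999, -0.1064,  0.0903]), 'rect', array([ 590.1, -119.7]), array([125. ,  33.9]), 54.1)
side grip (74, array([ 0.6258, -0.0694,  0.1573]), 'rect', array([627. , -65.7]), array([25.9, 23. ]), 24.2)
side boss (76, array([ 0.5835, -0.1277,  0.1212]), 'rect', array([ 585.4, -124.3]), array([29.7, 27.8]), 49.0)
side arm (311, array([ 0.5746, -0.1386,  0.0879]), 'rect', array([ 591.5, -115.4]), array([143.2,  33.6]), 54.9)
lid (233, array([0.5547, 0.146 , 0.1008]), 'rect', array([571.4, 152.9]), array([102.8,  82.9]), 59.5)
```

The crank is seated: boss top at 124 mm and grip top at 162 mm, both matching a mouth at 50 mm. Now take the grip.

```bash
python3 -m inch '0.4 0.015 0.001 0 0 0 0;0.4 0.03 0.001 0 0 0 0;0.4 0.03 0.0005 0 0 0 0;0.4 0.015 0 0 0 0 0;0.4 0.0046 0 0.01 0 0 0;0.4 0 0 0.015 0 0 0;0.4 0 0 0 0 0 0;0.4 0 0 0 0 0 0'; python3 go.py .632 -.0615 .128 -35.36
python3 - <<'E'
from h import *
m=camera_model("wrist");p,d=snapshot("wrist");W=worldw(d,m)
b=box(W,(.59,.67),(-.10,-.02),(.15,.175))&(p.max(2)<80);print(desc(W,b),b.sum())
E
```

```text
clock: 27.05
tool_pos: [0.6312, -0.0623, 0.1867]
eef_rot: [0.888, 0.459, -0.002, 0.0]
contact_force: [0.1, -0.3, -0.5]
opening: 0.7
finger_force: 0.0
turn [-0.0008  0.0033 -0.0001] shift in target axes [0.0012 0.0002 0.0587]
pos [ 0.6312 -0.0623  0.1867] shift in tool axes [0.0013 0.0003 0.0587] yaw -35.36 F [ 0.1 -0.3 -0.5] t 27.05
(1561, array([ 0.6338, -0.0575,  0.1618]), 'rect', array([632.4, -59.3]), array([23.6, 25.9]), 42.3) 1561
```

```bash
python3 -m inch '0.4 0.001 0 0.02 0 0 0;0.4 0 0 0.02 0 0 0;0.4 0 0 0.015 0 0 0;0.4 0 0 0.003 0 0 0;0.4 0 0 0 0 0 0;-1 0 0 0 0 0 0;-1 0 0 0 0 0 0;-1 0 0 0 0 0 0;-1 0 0 0 0 0 0;-1 0 0 0 0 0 0;-1 0 0 0 0 0 0;-1 0 0 0 0 0 0;-1 0 0 0 0 0 0' 25; python3 go.py .632 -.0615 .128 -35.36
python3 - <<'E'
# winding rows in tool axes: clockwise from the measured heading about (.588,-.1223), 0.2 rad per row
from h import *
from scipy.spatial.transform import Rotation as R
s=get_state();c=np.array([.588,-.1223]);v=s["tool_pos"][:2]-c;print("radius",np.hypot(*v),"angle",np.degrees(np.arctan2(v[1],v[0])))
T=R.from_quat(s["eef_rot"]).as_matrix()[:2,:2];a0=np.arctan2(v[1],v[0])
st=np.r_[0,.05,.1,.15,np.full(59,.2)];a=a0-np.cumsum(st);P=c+.075*np.c_[np.cos(a),np.sin(a)]
D=np.diff(P,axis=0)@T
for i in range(0,40,20):print("; ".join(f"{x:.4f} {y:.4f}" for x,y in D[i:i+20]))
E
```

```text
clock: 28.18
tool_pos: [0.6337, -0.0604, 0.1306]
eef_rot: [0.888, 0.46, 0.001, 0.001]
contact_force: [0.1, 0.8, 3.3]
opening: 0.305
finger_force: 25.0
turn [ 0.0023 -0.0002  0.0013] shift in target axes [-0.0018 -0.0007  0.0026]
pos [ 0.6337 -0.0604  0.1306] shift in tool axes [-0.0018 -0.0007  0.0026] yaw -35.28 F [0.1 0.8 3.3] t 28.1833
radius 0.07689657478987856 angle 53.56934181980421
-0.0002 0.0037; -0.0009 0.0074; -0.0027 0.0109; -0.0061 0.0137; -0.0087 0.0122; -0.0109 0.0102; -0.0128 0.0078; -0.0141 0.0051; -0.0148 0.0022; -0.0150 -0.0007; -0.0145 -0.0037; -0.0135 -0.0065; -0.0119 -0.0091; -0.0099 -0.0112; -0.0075 -0.0130; -0.0047 -0.0142; -0.0018 -0.0149; 0.0012 -0.0149; 0.0041 -0.0144; 0.0069 -0.0133
0.0094 -0.0117; 0.0115 -0.0096; 0.0132 -0.0071; 0.0143 -0.0043; 0.0149 -0.0014; 0.0149 0.0016; 0.0143 0.0045; 0.0131 0.0073; 0.0114 0.0097; 0.0092 0.0118; 0.0067 0.0134; 0.0039 0.0145; 0.0009 0.0149; -0.0020 0.0148; -0.0049 0.0141; -0.0077 0.0129; -0.0101 0.0111; -0.0121 0.0089; -0.0136 0.0063; -0.0146 0.0035
```

```bash
python3 -m inch '-1 -0.0002 0.0037 0 0 0 0;-1 -0.0009 0.0074 0 0 0 0;-1 -0.0027 0.0109 0 0 0 0;-1 -0.0061 0.0137 0 0 0 0;-1 -0.0087 0.0122 0 0 0 0;-1 -0.0109 0.0102 0 0 0 0;-1 -0.0128 0.0078 0 0 0 0;-1 -0.0141 0.0051 0 0 0 0;-1 -0.0148 0.0022 0 0 0 0;-1 -0.0150 -0.0007 0 0 0 0;-1 -0.0145 -0.0037 0 0 0 0;-1 -0.0135 -0.0065 0 0 0 0;-1 -0.0119 -0.0091 0 0 0 0;-1 -0.0099 -0.0112 0 0 0 0;-1 -0.0075 -0.0130 0 0 0 0;-1 -0.0047 -0.0142 0 0 0 0'
cat > wind.py <<'E'
import sys
from h import *
from scipy.spatial.transform import Rotation as R
# rows from the command now assumed at angle argv1 (deg); argv2 rows of 0.2 rad
s=get_state();c=np.array([.588,-.1223]);v=s["tool_pos"][:2]-c
print("radius",np.hypot(*v).round(4),"angle",np.degrees(np.arctan2(v[1],v[0])).round(1),"pos",s["tool_pos"].round(4),"F",s["contact_force"].round(1))
T=R.from_quat(s["eef_rot"]).as_matrix()[:2,:2];a=np.radians(float(sys.argv[1]))-.2*np.arange(int(sys.argv[2])+1)
P=c+.075*np.c_[np.cos(a),np.sin(a)];D=np.diff(P,axis=0)@T
print("; ".join(f"{x:.4f} {y:.4f}" for x,y in D))
E
python3 wind.py -112.6 20
# 16 rows so far: 0.3 + 13*0.2 = 2.9 rad -> 53.57-166.2
```

```text
clock: 29.52
tool_pos: [0.5597, -0.1924, 0.1305]
eef_rot: [0.889, 0.459, 0.001, 0.003]
contact_force: [4.9, 1.8, -3.3]
opening: 0.306
finger_force: 25.0
radius 0.0756 angle -112.0 pos [ 0.5597 -0.1924  0.1305] F [ 4.9  1.8 -3.3]
-0.0018 -0.0149; 0.0012 -0.0149; 0.0041 -0.0144; 0.0069 -0.0133; 0.0094 -0.0117; 0.0115 -0.0096; 0.0132 -0.0071; 0.0143 -0.0043; 0.0149 -0.0014; 0.0149 0.0016; 0.0143 0.0045; 0.0131 0.0073; 0.0114 0.0097; 0.0092 0.0118; 0.0067 0.0134; 0.0039 0.0145; 0.0010 0.0149; -0.0020 0.0148; -0.0049 0.0141; -0.0076 0.0129
```

Winding smoothly with the radius held. Continue.

```bash
python3 -m inch '-1 -0.0018 -0.0149 0 0 0 0;-1 0.0012 -0.0149 0 0 0 0;-1 0.0041 -0.0144 0 0 0 0;-1 0.0069 -0.0133 0 0 0 0;-1 0.0094 -0.0117 0 0 0 0;-1 0.0115 -0.0096 0 0 0 0;-1 0.0132 -0.0071 0 0 0 0;-1 0.0143 -0.0043 0 0 0 0;-1 0.0149 -0.0014 0 0 0 0;-1 0.0149 0.0016 0 0 0 0;-1 0.0143 0.0045 0 0 0 0;-1 0.0131 0.0073 0 0 0 0;-1 0.0114 0.0097 0 0 0 0;-1 0.0092 0.0118 0 0 0 0;-1 0.0067 0.0134 0 0 0 0;-1 0.0039 0.0145 0 0 0 0;-1 0.0010 0.0149 0 0 0 0;-1 -0.0020 0.0148 0 0 0 0;-1 -0.0049 0.0141 0 0 0 0;-1 -0.0076 0.0129 0 0 0 0'
python3 wind.py 18.2 20
```

```text
clock: 31.18
tool_pos: [0.6599, -0.0977, 0.1304]
eef_rot: [0.888, 0.46, 0.001, 0.001]
contact_force: [0.2, 3.2, 2.4]
opening: 0.307
finger_force: 25.0
radius 0.076 angle 18.9 pos [ 0.6599 -0.0977  0.1304] F [0.2 3.2 2.4]
-0.0101 0.0111; -0.0121 0.0089; -0.0136 0.0063; -0.0146 0.0035; -0.0150 0.0005; -0.0148 -0.0025; -0.0140 -0.0054; -0.0126 -0.0080; -0.0108 -0.0104; -0.0085 -0.0123; -0.0059 -0.0138; -0.0030 -0.0147; -0.0001 -0.0150; 0.0029 -0.0147; 0.0058 -0.0138; 0.0084 -0.0124; 0.0107 -0.0105; 0.0126 -0.0081; 0.0139 -0.0055; 0.0147 -0.0026
```

```bash
python3 -m inch '-1 -0.0101 0.0111 0 0 0 0;-1 -0.0121 0.0089 0 0 0 0;-1 -0.0136 0.0063 0 0 0 0;-1 -0.0146 0.0035 0 0 0 0;-1 -0.0150 0.0005 0 0 0 0;-1 -0.0148 -0.0025 0 0 0 0;-1 -0.0140 -0.0054 0 0 0 0;-1 -0.0126 -0.0080 0 0 0 0;-1 -0.0108 -0.0104 0 0 0 0;-1 -0.0085 -0.0123 0 0 0 0;-1 -0.0059 -0.0138 0 0 0 0;-1 -0.0030 -0.0147 0 0 0 0;-1 -0.0001 -0.0150 0 0 0 0;-1 0.0029 -0.0147 0 0 0 0;-1 0.0058 -0.0138 0 0 0 0;-1 0.0084 -0.0124 0 0 0 0;-1 0.0107 -0.0105 0 0 0 0;-1 0.0126 -0.0081 0 0 0 0;-1 0.0139 -0.0055 0 0 0 0;-1 0.0147 -0.0026 0 0 0 0'
python3 wind.py 149 20
cat > pail.py <<'E'
from h import *
p,d=snapshot("side");W=world("side",d)
print("bail",desc(W,box(W,(.56,.62),(.08,.21),(.19,.27))));b=box(W,(.51,.66),(.07,.22),(.105,.175));print("lid",desc(W,b),np.percentile(W[b][:,2],[50,90]).round(4))
E
python3 pail.py
```

```text
clock: 32.85
tool_pos: [0.5227, -0.086, 0.1304]
eef_rot: [0.889, 0.458, -0.001, 0.003]
contact_force: [-1.0, -5.3, 0.7]
opening: 0.306
finger_force: 25.0
radius 0.0747 angle 151.0 pos [ 0.5227 -0.086   0.1304] F [-1.  -5.3  0.7]
0.0150 0.0003; 0.0146 0.0033; 0.0137 0.0061; 0.0122 0.0087; 0.0102 0.0110; 0.0078 0.0128; 0.0051 0.0141; 0.0022 0.0148; -0.0008 0.0150; -0.0037 0.0145; -0.0065 0.0135; -0.0091 0.0119; -0.0113 0.0099; -0.0130 0.0074; -0.0142 0.0047; -0.0149 0.0018; -0.0149 -0.0012; -0.0144 -0.0041; -0.0133 -0.0069; -0.0116 -0.0094
bail (5, array([0.5639, 0.1747, 0.228 ]), 'rect', array([563.6, 174.4]), array([6.5, 2.7]), 43.9)
lid (160, array([0.541 , 0.1486, 0.1436]), 'rect', array([546.6, 162.1]), array([89.7, 31.3]), 72.6) [0.1436 0.1463]
```

Pail about 42 mm clear. Eight more rows add roughly 7.6 mm of margin.

```bash
python3 -m inch '-1 0.0150 0.0003 0 0 0 0;-1 0.0146 0.0033 0 0 0 0;-1 0.0137 0.0061 0 0 0 0;-1 0.0122 0.0087 0 0 0 0;-1 0.0102 0.0110 0 0 0 0;-1 0.0078 0.0128 0 0 0 0;-1 0.0051 0.0141 0 0 0 0;-1 0.0012 0.0070 0 0 0 0;-1 0 0 0 0 0 0;-1 0 0 0 0 0 0'
python3 wind.py 149 1;python3 pail.py
python3 -m inch '0.3 0 0 0 0 0 0;0.3 0 0 0 0 0 0;0.3 0 0 0 0 0 0;0.3 0 0 0 0 0 0;0.3 0 0 -0.02 0 0 0;0.3 0 0 -0.04 0 0 0;0.3 0 0 -0.04 0 0 0;0.3 0 0 -0.03 0 0 0;0.3 -0.03 -0.01 0 0 0 0;0.3 -0.03 -0.02 0 0 0 0;0.3 -0.03 -0.03 0 0 0 0;0.3 -0.03 -0.03 0 0 0 0;0.3 -0.02 -0.03 0 0 0 0;0.3 0 0 0 0 0 0;0.3 0 0 0 0 0 0;0.3 0 0 0 0 0 0'
python3 pail.py
python3 - <<'E'
from h import *
for n in("side","top"):
    p,d=snapshot(n);W=world(n,d);np.savez(f"pics/{n}9.npz",p=p,d=d)
    print(n,"boss",desc(W,box(W,(.565,.61),(-.15,-.10),(.11,.14))),"lid",desc(W,box(W,(.51,.66),(.07,.22),(.135,.17))),"bail",desc(W,box(W,(.54,.64),(.08,.22),(.215,.25))))
    print("brush",desc(W,box(W,(.33,.47),(-.1,.1),(.03,.06))))
E
```

```text
clock: 33.73
tool_pos: [0.6211, -0.0544, 0.1302]
eef_rot: [0.888, 0.459, -0.0, 0.001]
contact_force: [-0.2, 2.6, 3.9]
opening: 0.312
finger_force: 25.0
radius 0.0755 angle 64.0 pos [ 0.6211 -0.0544  0.1302] F [-0.2  2.6  3.9]
0.0150 0.0004
bail (198, array([0.5815, 0.1209, 0.2323]), 'rect', array([589.2, 150.1]), array([107.2,  59.7]), 88.0)
lid (597, array([0.5643, 0.1372, 0.1514]), 'rect', array([579.1, 147.2]), array([ 98.2, 104.3]), 55.8) [0.1514 0.1543]
clock: 35.12
tool_pos: [0.4457, -0.0982, 0.2603]
eef_rot: [0.888, 0.46, 0.001, 0.002]
contact_force: [0.2, 0.7, 0.6]
opening: 0.653
finger_force: 0.0
bail (164, array([0.5821, 0.1247, 0.2328]), 'rect', array([596.7, 147.1]), array([105.4,  57.1]), 79.2)
lid (90, array([0.542 , 0.1273, 0.1231]), 'rect', array([570.3, 143. ]), array([78.9, 90.6]), 31.2) [0.1231 0.1537]
side boss (89, array([ 0.5829, -0.1303,  0.1207]), 'rect', array([ 584.4, -127.6]), array([28.4, 28.4]), 58.3) lid (41, array([0.5401, 0.1318, 0.1488]), 'rect', array([557.3, 147.3]), array([ 55.9, 105.7]), 3.5) bail (186, array([0.5845, 0.1168, 0.2339]), 'rect', array([604.4, 141.8]), array([98.6, 82.3]), 72.5)
brush (607, array([ 0.3968, -0.0112,  0.0393]), 'rect', array([397.2,  -3.4]), array([ 49.2, 148.9]), 14.8)
top boss (5, array([ 0.6008, -0.1298,  0.1222]), 'rect', array([ 600.7, -128.4]), array([10.5,  2.1]), 77.2) lid (648, array([0.5769, 0.1505, 0.1525]), 'rect', array([584.6, 149.3]), array([101.8, 104.7]), 54.9) bail (213, array([0.5883, 0.1451, 0.2362]), 'rect', array([601.5, 148. ]), array([101. ,  85.1]), 83.3)
brush 0
```

```bash
python3 -m inch '0.3 0 0 -0.01 0 0 0;0.3 0 0 0 0 0 0;0.3 0 0 0 0 0 0;0.3 0 0 0 0 0 0;0.3 0 0 0 0 0 0;0.3 0 0 0 0 0 0;0.3 0 0 0 0 0 0;0.3 0 0 0 0 0 0;0.3 0 0 0 0 0 0;0.3 0 0 0 0 0 0;0.3 0 0 0 0 0 0;0.3 0 0 0 0 0 0'
python3 - <<'E'
from h import *
p,d=snapshot("top");W=world("top",d)
print("lid",desc(W,box(W,(.51,.66),(.07,.22),(.135,.17))),"grip",desc(W,box(W,(.59,.67),(-.10,-.02),(.145,.18))))
print(r.finish_job())
E
```

```text
clock: 36.27
tool_pos: [0.4445, -0.098, 0.27]
eef_rot: [0.888, 0.46, 0.0, 0.001]
contact_force: [-0.8, 0.3, 0.7]
opening: 0.652
finger_force: 0.0
lid (648, array([0.5769, 0.1503, 0.1525]), 'rect', array([585.3, 149.6]), array([101.6, 105.1]), 57.3) grip (56, array([ 0.6174, -0.0562,  0.1592]), 'rect', array([618.8, -57.7]), array([23.3, 25. ]), 89.2)
the job is handed in; nothing more can be done
None
```

The pail hangs on the double hook about 50 mm clear of the counter, and the crank is fully home on the drive and let go; I handed the job in at 36 s, and no verdict came back.

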